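Open the counterweighted block press and set the lino block in register

TASK

Get the hinged block press ready for printing, using fingertip pushes only, nothing gripped or lifted: push the knob of the swing catch on its near side to the right until the catch is well clear of the platen's stud, then push the platen's handle bar up past the balance point so that the platen goes over to its stop and stays open by itself. Then push the lino block that lies on the bed snugly into the register corner, one side flat against the bar at the hinge and the other against the far bar. Leave the other things on the table where they are.

Things in the scene. Friction and masses are not known exactly. Their poses are not given: they have to be found in the camera images.
- press: Block press, fixed to the table, side-on: dark base 185 x 250 mm, steel bed (surface 42 mm above the table, x -76..100, y -118..118 mm), platen hinged at the right. Origin: on the table under the press; x points from handle bar to hinge (robot's right), y away from the robot, z up. Hinge cheeks at y = +-106, 12 mm thick, x 80..152, 118 high. Open, the platen leans 15 degrees beyond upright.
- register_corner (a point): Corner on the bed surface where the register bars' inner faces meet, at x = 65, y = 90 mm in the press frame. The hinge-side bar's inner face lies at x = 65 (y -100..100), the far bar's at y = 90 (x -54..64); both stand 10 mm above the bed. Otherwise only two round rest posts stand on the bed: 17 mm thick, tops 78 mm above the table, at x = -66, y = +-107.
- platen_hinge (a point): Centre of the platen's hinge pin, 95 mm above the table; the pin runs along the press's y axis, at x = 120 mm in the press frame.
- platen_bar (a point): Centre of the platen's round wooden handle bar, at the left of the press: 18 mm thick, 156 mm long along the press's y, on two 16 mm wide straps 68 mm either side of its centre. It swings 240 mm from the hinge pin. Closed: 81 mm above the table (14 mm below the pin, x = -120 in the press frame), open space below it down to the table, and 26 mm clear between it and the platen's edge.
- platen (a joint): Platen angle, rad: 0 closed and level (plate 168 x 230 mm, 75 to 98 mm above the table with its ribs), growing as the bar rises and goes over to the right; 1.83 at the open stop. The bar needs 5 to 7 N to start, ever less higher up. It balances at 1.03 rad: below that it falls shut, above it goes over to the stop alone and stays. With the catch on it cannot rise past 0.03.
- catch_knob (a point): Centre of the catch's black ball knob, 22 mm thick, at the near side of the press; locked, it stands 140 mm above the table at x = -28, y = -151 mm in the press frame. The catch's pivot is parallel to the press's y, at x = -30 mm, 30 mm above the table, so the knob moves to the right (press +x, toward the hinge side) and down on a circle of 110 mm radius.
- catch (a joint): Catch angle, rad: about 0 upright, its nose over a 10 mm stud on the platen's near edge (locked), growing as its knob is pushed to the right, toward the hinge side; well clear of the stud from 0.45, end stop at 1.0. It stays where it is left; the knob needs about 1 N.
- block_fish: The lino block to be set: 60 x 96 mm, 26 mm high, chipboard, carved blue fish, about 0.1 kg, flat on the press bed under the closed platen. Origin: centre of its underside, 42 mm above the table; x along its 60 mm side, roughly to the hinge-side register bar, y along its 96 mm side, roughly to the far bar. In register it lies at x = 35, y = 42 mm in the press frame, axes parallel.
- block_cat: Another lino block, 58 x 100 x 26 mm, on the table beyond the press; stays where it is. Origin: centre of the underside.
- jar_black: Black open ink jar, 74 mm wide, 83 mm high, on the table at the near right corner of the press; stays. Origin: centre of the underside.
- lid_ink_black: Black jar lid, 77 mm wide, 16 mm high, on the table left of the press; stays. Origin: centre of the underside.
- cutter_u: Lino cutter with wooden mushroom handle, 106 mm long, 28 mm high, on the table left of the press; stays. Origin: middle of its underside.
- brayer_black: Ink roller with red handle, 168 mm long, 53 mm high, on the inked board at the right; stays. Origin: middle of its underside.

How it is judged:
By the outcome, as a careful person would: the job done as asked, in the order asked, and still so for the second after the job is handed in, with the robot touching nothing.
It also fails if it takes over 61 s, if anything falls off the work surface, if the arm or the gripper's body presses on something with over 40 N, if the wrist force passes 120 N, or if a joint passes its speed limit or range.

ROBOT

A 6-joint arm with a two-finger parallel gripper is mounted at the origin on a cart in front of the work surface, level with it; the furniture and walls round the work are solid. World frame = base frame: x ahead of the robot, y to its left, z up, the work surface at z = 0. Lengths are in m, angles in rad, forces in N, time in s.
With the tool pointing down it reaches from about 0.35 to 0.975 m from the base axis. Payload 4.9 kg.
Tool frame: the origin (TCP) lies at the very end of the fingers, on their centre line; the grasp point (between the pads) lies 19 mm behind it; z points along the fingers, y is the line along which they close (so a half turn about z gives the same grasp; the last joint's range is limited). The gripper opens to 85 mm and grips with 20 to 120 N. Pads are 22 mm wide; open, the fingers measure 114 mm over their backs; the gripper's body (76 mm by 85 mm) begins 54 mm behind the grasp point. The pads swing forward as they close: fully open they stand 13 mm farther back than shut.
Start: joints at [1.133, 0.053, 1.613, -0, 1.476, -0.119], TCP at [0.196, 0.593, 0.231] pointing down, gripper open.
Joint ranges: [-3.01, 3.01], [-1.01, 2.22], [0.06, 2.58], [-1.02, 4.17], [0.09, 2.62], [-3.14, 3.14]. Speed limits (rad/s): [2.57, 2.57, 3.14, 3.14, 3.14, 3.14].

INTERFACE

Orientations are given as a unit quaternion [w, x, y, z].
In Python, from plant import state, optics, ticket, nets gives the robot as it stands. The module is installed in compiled form; this text tells all that it offers.
- The arm moves only by the shell command python3 -m inch 'ROWS' [OPENING]. ROWS is JSON, a list of rows, each an object of numbers: "dx", "dy", "dz": the shift along the tool's x, y, z as a fraction of full scale; "rx", "ry", "rz": the turn, a rotation vector about the tool's x, y, z as a fraction of full scale. In form: [{"dx": .., "dy": .., "dz": .., "rx": .., "ry": .., "rz": ..}, ...]. A call has 1 to 5 rows; each row is the pose to reach, as a shift and turn from the pose commanded when the call began, along the tool's axes at that moment; what a row does not reach only later rows make up. Full scale, the value 1, is 0.8 m for a shift and 1.5 rad for a turn. A row lasts 1/10 s, in which the tool goes at most 50 mm and 8.59 degrees, less where a joint would pass 70% of its speed; a pose out of reach is approached as far as the arm can. A call with a number of a shift or a turn outside -1 to 1 is refused whole. A call with a gripper value outside its range is refused whole. OPENING is the opening, from -1 (shut) to 1 (fully open), set as the call begins (- or left out, the last holds). The fingers move at their own pace and stop on an object; the grip force is fixed at half the most. Time passes only in rows, so rows that repeat a pose let the fingers close. It gives the time, the measured TCP pose, the force, the opening and the grip force at its end, in the units of the state.
- state(): the state, without advancing time (a new reading comes with each control period).
- optics.grab_frame(name): name is "side" or "top" or "wrist"; returns the picture (420x560x3 uint8, red, green, blue); there is no depth.
- optics.camera_info(name): a dict with "fx", "fy", "cx", "cy" (pixels), "k1" (the pictures are not rectified: a ray, as slopes to the right and down, at radius r is drawn at 1 + k1 r^2 times it, then the intrinsics apply), "R" (3x3) and "t" (3): a world point X has camera coordinates R X + t. Camera axes: x right, y down, z forward; pixel columns grow to the right and rows downward; lengths in m; the calibration is good to about 2 mm. A picture is of the moment at which its call begins: read the wrist's pose just before it. camera_info takes no time and is no camera call; for the wrist camera it gives the pose at the moment of the call.
- ticket.job_done(): hands the job in; it is judged then, once.
Trained networks look in the newest picture that a camera, given by its name, has taken for a name from the list of things; names that differ only in an ending like _2 or _b are one class to them, and where a whole thing is asked for, a point or a joint stands for the part that bears it (a point fixed in the world has none). Each returns a list of dicts, best first, with "confidence" (0 to 1); they miss things now and then, are a little off and sometimes report something else, mostly with a low value. They report only what shows in the picture. A call takes as long as a camera call.
- nets.boxes_of(camera, name): "bbox" ([centre column, centre row, width, height] in pixels, round what is visible of it).
- nets.outline_of(camera, name): "pixels" (420x560 bool, what is visible of it) and "bbox" ([centre column, centre row, width, height] in pixels, round what is visible of it).
The state is a dict: "time": time; "joint_pos": joint angles; "joint_vel": joint speeds; "joint_efforts": joint torques, N m; "tool_pos": TCP position; "tool_rot": TCP orientation; "contact_force": force on the tool from outside, world axes, zero at the start; "ft_torque": the same for the moment, N m; "gripper_width": opening from 0.0 (shut) to 1.0 (fully open); "grasp_force": force on a finger pad.
Only numpy, scipy, OpenCV 4.12 (cv2) and the standard library are available. Lean on these libraries where they do the work, as an engineer would, in place of code of your own. Each camera call takes 0.05 s, during which the arm holds its last target. There are 200 camera calls.

## Working session

There is one attempt and no reset: what is moved stays moved. The work goes in short steps, Python scripts to look and compute and a shell command to move; the robot and the scene stay as the last step left them, time stands still between calls to the robot, and variables do not carry over. Pictures are saved under pics/ and viewed, at most 13 in all, crops included, and the job is handed in when it is done.

```bash
mkdir -p pics
cat > h.py <<'E'
import numpy as np, cv2
from scipy.spatial.transform import Rotation as Rn
from plant import state, optics, ticket, nets
def R_tool(s=None):
    q=(s or state())["tool_rot"]; return Rn.from_quat([q[1],q[2],q[3],q[0]])
def save(cam,name):
    im=optics.grab_frame(cam); cv2.imwrite(f"pics/{name}.png",im[:,:,::-1]); return im
def proj(cam,X,info=None):
    c=info or optics.camera_info(cam); X=np.atleast_2d(X)@np.array(c["R"]).T+np.array(c["t"])
    s=X[:,:2]/X[:,2:]; s=s*(1+c["k1"]*(s**2).sum(1,keepdims=True))
    return s*[c["fx"],c["fy"]]+[c["cx"],c["cy"]]
def unproj(cam,uv,z,info=None):
    c=info or optics.camera_info(cam); uv=np.atleast_2d(uv).astype(float)
    d=(uv-[c["cx"],c["cy"]])/[c["fx"],c["fy"]]; s=d.copy()
    for _ in range(20): s=d/(1+c["k1"]*(s**2).sum(1,keepdims=True))
    R=np.array(c["R"]);t=np.array(c["t"]); o=-R.T@t
    r=np.c_[s,np.ones(len(s))]@R
    return o+r*((z-o[2])/r[:,2])[:,None]
E
python3 - <<'E'
from h import *
s=state(); print(s["time"],s["tool_pos"],s["tool_rot"],s["contact_force"],s["gripper_width"]); print(R_tool(s).as_matrix().round(3))
for c in("top","side"):
    save(c,c+"0"); i=optics.camera_info(c); print(c,(-np.array(i["R"]).T@i["t"]).round(3),np.array(i["R"]).round(2).tolist(),i["fx"])
    for n in("press","catch_knob","platen_bar","block_fish","jar_black","lid_ink_black","cutter_u"):
        print(c,n,[(np.round(b["bbox"],1).tolist(),round(b["confidence"],2)) for b in nets.boxes_of(c,n)[:2]])
E
```

```text
0.0 [0.19562591 0.59294583 0.23006812] [-2.90607642e-04  1.58736013e-01  9.87320526e-01 -9.86655814e-04] [-0.13563993  0.30977252  0.09683208] 1.0027310636934919
[[-0.95   0.313 -0.001]
 [ 0.313  0.95  -0.002]
 [ 0.    -0.002 -1.   ]]
top [ 0.481 -0.111  1.43 ] [[-0.01, -1.0, 0.01], [-0.99, 0.01, -0.11], [0.11, -0.01, -0.99]] 485.2909706264106
top press [([250.6, 224.2, 125.2, 100.2], 0.97)]
top catch_knob [([220.5, 268.5, 13.2, 10.2], 0.57), ([266.8, 159.3, 35.9, 20.8], 0.23)]
top platen_bar [([251.8, 218.5, 122.7, 91.2], 0.89)]
top block_fish [([251.8, 223.6, 124.7, 100.5], 0.59)]
top jar_black [([287.9, 283.6, 25.1, 26.5], 0.72)]
top lid_ink_black [([176.1, 186.2, 28.0, 25.5], 0.9), ([252.6, 219.4, 121.9, 96.1], 0.43)]
top cutter_u [([168.5, 220.6, 8.0, 32.8], 0.76), ([252.8, 221.6, 121.5, 87.1], 0.47)]
side [0.591 0.637 0.732] [[-1.0, -0.01, 0.0], [-0.01, 0.65, -0.76], [0.01, -0.76, -0.65]] 399.232507717406
side press [([292.0, 231.4, 133.6, 127.7], 0.83)]
side catch_knob [([348.8, 258.6, 15.1, 44.0], 0.72)]
side platen_bar [([286.4, 229.0, 114.3, 121.4], 0.65)]
side block_fish []
side jar_black [([353.6, 218.2, 29.1, 45.7], 0.7)]
side lid_ink_black [([238.6, 331.2, 33.9, 40.2], 0.64)]
side cutter_u [([283.1, 338.2, 46.9, 13.9], 0.66)]
```

Run:
```python
import cv2
a=cv2.imread("pics/top0.png")[110:330,130:350]; b=cv2.imread("pics/side0.png")[140:380,190:400]
cv2.imwrite("pics/c0.png",cv2.hconcat([cv2.resize(a,(400,400)),cv2.resize(b,(400,400))]) if 0 else cv2.hconcat([cv2.resize(a,(400,400),interpolation=2),cv2.resize(b,(350,400),interpolation=2)]))
```

```text
(no output)
```

View pics/c0.png

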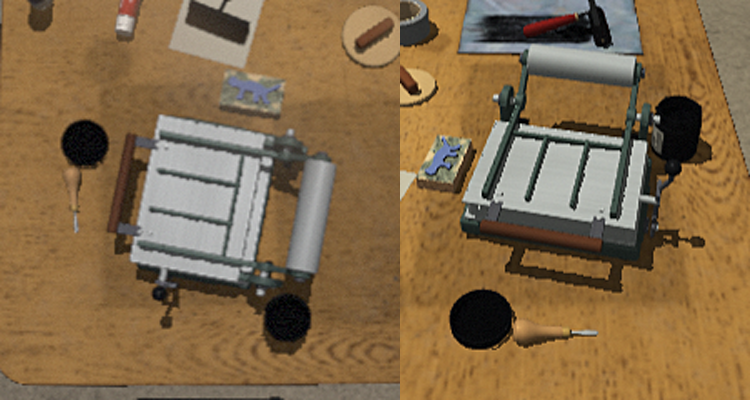

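The picture shows the handle bar at the left of the press (top image about (201,184) to (192,238)) and the knob at (218,271). In the side image the bar runs from (237,277) to (311,284), with the knob at (354,241). The press is turned slightly. I'll fit its pose to these points.

```bash
cat >> h.py <<'E'
def w2(P,p):
    P=np.atleast_2d(np.array(P,float))/1000; c,s=np.cos(p[2]),np.sin(p[2])
    return np.c_[p[0]+c*P[:,0]-s*P[:,1],p[1]+s*P[:,0]+c*P[:,1],P[:,2]]
E
python3 - <<'E'
from h import *
from scipy.optimize import least_squares
P=[(-120,-78,81),(-120,78,81),(-28,-151,140)]
T=np.array([(192.2,237.6),(200.9,184.2),(218,271.2)]); S=np.array([(311.2,284),(237.4,276.8),(354.4,240.8)])
f=lambda p:np.r_[proj("top",w2(P,p))-T,proj("side",w2(P,p))-S].ravel()
r=least_squares(f,[.48,0,-1.6]); print(r.x,r.fun.round(1))
p=r.x
for n,q in dict(origin=(0,0,0),knob=(-28,-151,140),bar=(-120,0,81),hinge=(120,0,95),corner=(65,90,42)).items(): print(n,w2([q],p).round(4))
for c in("jar_black",):
    b=nets.boxes_of("top",c)[0]["bbox"]; print(c,unproj("top",b[:2],.08))
# joint poses
E
```

```text
[ 0.5867538  -0.02650488 -1.7374601 ] [-0.1  1.1  0.9 -0.4 -0.1 -0.5  0.5  2.5  1.2 -0.8 -1.8 -0.8]
origin [[ 0.5868 -0.0265  0.    ]]
knob [[0.4425 0.0262 0.14  ]]
bar [[0.6067 0.0918 0.081 ]]
hinge [[ 0.5668 -0.1448  0.095 ]]
corner [[ 0.6647 -0.1055  0.042 ]]
jar_black [[ 0.4041538  -0.16056222  0.08      ]]
```

```bash
cat >> h.py <<'E'
PP=[0.5868,-0.0265,-1.7375]
def Rdes(tilt=0,p=PP):
    "tool y=-press x, x=-press y, z down; tilt: tool z leans toward press +x by tilt rad"
    c,s=np.cos(p[2]),np.sin(p[2]); px=np.array([c,s,0]); py=np.array([-s,c,0])
    z=np.sin(tilt)*px-np.cos(tilt)*np.array([0,0,1]); x=-py; return Rn.from_matrix(np.c_[x,np.cross(z,x),z])
def plan(P,tilt=0,p=PP):
    s=state(); Rc=R_tool(s); 
    for q,X in zip(P,w2(P,p)):
        d=Rc.inv().apply(X-s["tool_pos"])/.8; r=(Rc.inv()*Rdes(tilt,p)).as_rotvec()/1.5
        print(q,"d",d.round(4),"r",r.round(4))
def inpress(X,p=PP):
    c,s=np.cos(p[2]),np.sin(p[2]); d=np.array(X)-[p[0],p[1],0]; return np.array([c*d[0]+s*d[1],-s*d[0]+c*d[1],d[2]])*1000
def where():
    s=state(); print("t",s["time"],"press mm",inpress(s["tool_pos"]).round(1),"F press",(inpress(np.array(s["contact_force"])+[PP[0],PP[1],0])/1000).round(2),"j",np.round(s["joint_pos"],2), "w",round(s["gripper_width"],2))
E
python3 -c "
from h import *
plan([(-72,-153,230),(-72,-153,128)])"
```

```text
(-72, -153, 230) d [-0.5042 -0.5228  0.0017] r [ 0.      0.     -0.1014]
(-72, -153, 128) d [-0.5042 -0.5228  0.1292] r [ 0.      0.     -0.1014]
```

```bash
python3 -m inch '[{"dx":-0.2,"dy":-0.2,"rz":-0.1},{"dx":-0.2,"dy":-0.2,"rz":-0.1},{"dx":-0.2,"dy":-0.2,"rz":-0.1},{"dx":-0.2,"dy":-0.2,"rz":-0.1},{"dx":-0.2,"dy":-0.2,"rz":-0.1}]' -1
python3 -c "
from h import *
where();plan([(-72,-153,230),(-72,-153,128)])"
```

```text
t 0.85 press mm [-546.5 -488.4  231.3] F press [-0.29 -0.14  0.48] j [ 1.13  0.05  1.61 -0.    1.48 -0.12] w 1.0
(-72, -153, 230) d [-0.5042 -0.5228  0.0017] r [ 0.      0.     -0.1014]
(-72, -153, 128) d [-0.5042 -0.5228  0.1292] r [ 0.      0.     -0.1014]validation failed for argument at $[0]...
```

```bash
python3 -m inch '[{"dx":-0.25,"dy":-0.26,"dz":0,"rx":0,"ry":0,"rz":-0.1},{"dx":-0.25,"dy":-0.26,"dz":0,"rx":0,"ry":0,"rz":-0.1},{"dx":-0.25,"dy":-0.26,"dz":0,"rx":0,"ry":0,"rz":-0.1},{"dx":-0.25,"dy":-0.26,"dz":0,"rx":0,"ry":0,"rz":-0.1},{"dx":-0.25,"dy":-0.26,"dz":0,"rx":0,"ry":0,"rz":-0.1}]' -1
python3 -c "
from h import *
where();plan([(-72,-153,230),(-72,-153,128)])"
```

```text
time: 1.35
tool_pos: [0.3044, 0.3664, 0.2315]
tool_rot: [0.0, 0.084, 0.996, 0.0]
contact_force: [0.2, -0.9, -0.5]
gripper_width: 0.147
grasp_force: 0.0
t 1.35 press mm [-340.6 -343.7  231.5] F press [ 0.81  0.31 -0.49] j [ 0.72 -0.32  1.95 -0.    1.51 -0.68] w 0.15
(-72, -153, 230) d [-0.2388 -0.3354  0.0018] r [ 0.0003  0.0004 -0.0009]
(-72, -153, 128) d [-0.2388 -0.3355  0.1293] r [ 0.0003  0.0004 -0.0009]
```

```bash
python3 -m inch '[{"dx":-0.18,"dy":-0.25,"dz":0,"rx":0,"ry":0,"rz":0},{"dx":-0.18,"dy":-0.25,"dz":0,"rx":0,"ry":0,"rz":0},{"dx":-0.18,"dy":-0.25,"dz":0,"rx":0,"ry":0,"rz":0},{"dx":-0.18,"dy":-0.25,"dz":0,"rx":0,"ry":0,"rz":0},{"dx":-0.18,"dy":-0.25,"dz":0,"rx":0,"ry":0,"rz":0}]'
python3 -m inch '[{"dx":0,"dy":0,"dz":0,"rx":0,"ry":0,"rz":0},{"dx":0,"dy":0,"dz":0,"rx":0,"ry":0,"rz":0}]'
python3 -c "
from h import *
where();plan([(-72,-153,230),(-72,-153,128)])"
```

```text
time: 1.85
tool_pos: [0.4129, 0.1447, 0.2318]
tool_rot: [0.001, 0.084, 0.996, 0.0]
contact_force: [1.0, 0.4, 0.4]
gripper_width: -0.001
grasp_force: 0.0
time: 2.05
tool_pos: [0.4126, 0.1459, 0.2314]
tool_rot: [-0.0, 0.086, 0.996, 0.0]
contact_force: [0.7, -0.2, 1.1]
gripper_width: -0.0
grasp_force: 0.0
t 2.05 press mm [-141.1 -200.4  231.4] F press [0.09 0.73 1.08] j [ 0.17 -0.42  2.03  0.    1.54 -1.23] w -0.0
(-72, -153, 230) d [-0.0597 -0.0861  0.0017] r [ 0.0003 -0.0001 -0.0034]
(-72, -153, 128) d [-0.0597 -0.0861  0.1292] r [ 0.0003 -0.0001 -0.0034]
```

```bash
python3 -m inch '[{"dx":-0.06,"dy":-0.086,"dz":0,"rx":0,"ry":0,"rz":-0.003},{"dx":-0.06,"dy":-0.086,"dz":0,"rx":0,"ry":0,"rz":-0.003},{"dx":-0.06,"dy":-0.086,"dz":0,"rx":0,"ry":0,"rz":-0.003},{"dx":-0.06,"dy":-0.086,"dz":0,"rx":0,"ry":0,"rz":-0.003}]'
python3 - <<'E'
from h import *
where();save("wrist","w1"); i=optics.camera_info("wrist")
for b in nets.boxes_of("wrist","catch_knob"): print(b)
print(proj("wrist",w2([(-28,-151,140),(-120,-78,81),(-120,78,81),(65,90,95)],PP),i))
print((-np.array(i["R"]).T@i["t"]).round(3))
plan([(-72,-153,128)])
E
```

```text
time: 2.45
tool_pos: [0.4478, 0.0719, 0.2312]
tool_rot: [-0.0, 0.082, 0.997, 0.0]
contact_force: [-0.2, -0.4, 0.2]
gripper_width: 0.001
grasp_force: 0.0
t 2.45 press mm [ -74.  -153.4  231.2] F press [ 0.42 -0.14  0.16] j [-0.01 -0.38  1.99  0.    1.53 -1.41] w 0.0
{'bbox': [236.2, 210.0, 49.5, 44.4], 'confidence': 0.78}
[[224.54514063 217.66069152]
 [330.97841305 267.47918353]
 [324.1697023  388.64420145]
 [160.57389763 406.03410323]]
[0.368 0.085 0.375]
(-72, -153, 128) d [-0.0009 -0.003   0.129 ] r [ 0.0003 -0.0003  0.0032]
```

View pics/w1.png

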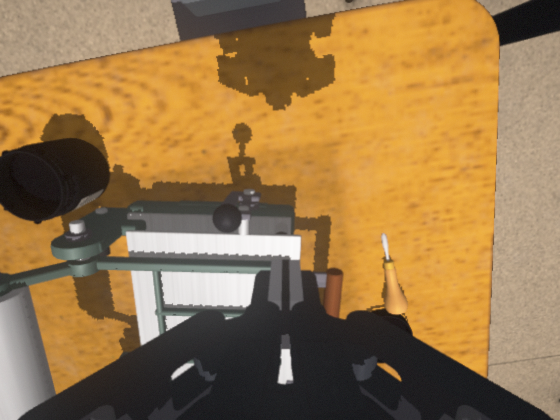

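The picture shows the knob at (228,217), about 4 px from the prediction, so the fit holds. I'll descend and push it right in small steps.

```bash
python3 -m inch '[{"dx":0,"dy":0,"dz":0.06,"rx":0,"ry":0,"rz":0},{"dx":0,"dy":0,"dz":0.12,"rx":0,"ry":0,"rz":0},{"dx":0,"dy":0,"dz":0.138,"rx":0,"ry":0,"rz":0},{"dx":0,"dy":0,"dz":0.138,"rx":0,"ry":0,"rz":0}]'
python3 -m inch '[{"dx":0,"dy":-0.015,"dz":0,"rx":0,"ry":0,"rz":0},{"dx":0,"dy":-0.03,"dz":0,"rx":0,"ry":0,"rz":0},{"dx":0,"dy":-0.045,"dz":0,"rx":0,"ry":0,"rz":0},{"dx":0,"dy":-0.06,"dz":0.003,"rx":0,"ry":0,"rz":0},{"dx":0,"dy":-0.075,"dz":0.006,"rx":0,"ry":0,"rz":0}]'
python3 -c "
from h import *
where();plan([(18,-153,105)])"
```

```text
time: 2.95
tool_pos: [0.4457, 0.0718, 0.1184]
tool_rot: [-0.003, 0.081, 0.997, -0.0]
contact_force: [0.8, 0.2, 0.5]
gripper_width: -0.003
grasp_force: 0.0
time: 3.45
tool_pos: [0.4388, 0.0102, 0.117]
tool_rot: [0.001, 0.082, 0.997, -0.0]
contact_force: [-0.4, -0.4, -0.4]
gripper_width: -0.0
grasp_force: 0.6
t 3.45 press mm [ -11.7 -152.1  117. ] F press [ 0.49 -0.33 -0.41] j [-0.15 -0.32  2.15  0.    1.31 -1.55] w -0.0
(18, -153, 105) d [ 0.0012 -0.0371  0.0149] r [0.0001 0.0015 0.0011]
```

```bash
python3 -m inch '[{"dx":0,"dy":-0.012,"dz":0.004,"rx":0,"ry":0,"rz":0},{"dx":0,"dy":-0.024,"dz":0.009,"rx":0,"ry":0,"rz":0},{"dx":0,"dy":-0.036,"dz":0.014,"rx":0,"ry":0,"rz":0},{"dx":0,"dy":-0.042,"dz":0.016,"rx":0,"ry":0,"rz":0},{"dx":0,"dy":-0.042,"dz":0.016,"rx":0,"ry":0,"rz":0}]'
python3 -m inch '[{"dx":0,"dy":0.03,"dz":0,"rx":0,"ry":0,"rz":0},{"dx":0,"dy":0.05,"dz":-0.05,"rx":0,"ry":0,"rz":0},{"dx":0,"dy":0.08,"dz":-0.11,"rx":0,"ry":0,"rz":0},{"dx":0,"dy":0.12,"dz":-0.16,"rx":0,"ry":0,"rz":0}]'
python3 - <<'E'
from h import *
where();save("wrist","w2")
for a in np.arange(0,1.01,.2): print(round(a,1),proj("wrist",w2([(-30+110*np.sin(a+.018),-151,30+110*np.cos(a+.018))],PP)).round(0))
for b in nets.boxes_of("wrist","catch_knob"): print(b)
E
```

```text
time: 3.95
tool_pos: [0.4323, -0.0222, 0.1028]
tool_rot: [-0.001, 0.083, 0.997, -0.0]
contact_force: [0.8, -0.3, -0.5]
gripper_width: 0.001
grasp_force: 0.0
time: 4.35
tool_pos: [0.4481, 0.0707, 0.2296]
tool_rot: [0.001, 0.083, 0.997, -0.0]
contact_force: [1.5, 0.3, -0.6]
gripper_width: -0.0
grasp_force: 0.0
t 4.35 press mm [ -72.9 -152.9  229.6] F press [-0.5   1.41 -0.61] j [-0.01 -0.38  2.   -0.    1.52 -1.41] w -0.0
0.0 [[221. 208.]]
0.2 [[194. 207.]]
0.4 [[170. 204.]]
0.6 [[151. 200.]]
0.8 [[139. 195.]]
1.0 [[132. 190.]]
{'bbox': [196.2, 201.6, 135.9, 28.5], 'confidence': 0.91}
```

View pics/w2.png

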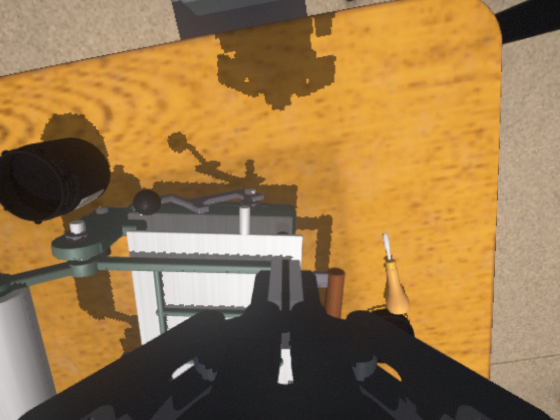

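The picture shows the knob at (147,202), which puts the catch at about 0.65 to 0.7 rad, clear of the stud. Next is the handle bar, with the tool tilted 45°.

```bash
python3 -c "
from h import *
plan([(-240,0,200),(-240,0,146)],np.pi/4)"
```

```text
(-240, 0, 200) d [-0.1879  0.2043  0.0471] r [0.5255 0.0098 0.0009]
(-240, 0, 146) d [-0.187   0.2041  0.1146] r [0.5255 0.0098 0.0009]
```

```bash
python3 -m inch '[{"dx":-0.04,"dy":0.05,"dz":0,"rx":0.1,"ry":0,"rz":0},{"dx":-0.08,"dy":0.1,"dz":0,"rx":0.2,"ry":0,"rz":0},{"dx":-0.12,"dy":0.15,"dz":0.01,"rx":0.3,"ry":0.005,"rz":0},{"dx":-0.16,"dy":0.2,"dz":0.02,"rx":0.4,"ry":0.01,"rz":0},{"dx":-0.187,"dy":0.204,"dz":0.045,"rx":0.5,"ry":0.01,"rz":0}]'
python3 -c "
from h import *
where();plan([(-240,0,146),(-139,0,45)],np.pi/4)"
```

```text
time: 4.95
tool_pos: [0.6252, 0.2112, 0.1932]
tool_rot: [-0.034, 0.075, 0.928, -0.364]
contact_force: [0.1, -1.1, -0.6]
gripper_width: 0.002
grasp_force: 0.0
t 4.95 press mm [-240.8   -1.6  193.2] F press [ 1.11  0.24 -0.57] j [ 0.45  0.46  1.32 -0.61  1.81 -0.97] w 0.0
(-240, 0, 146) d [-0.0024  0.0394  0.0438] r [ 0.0242 -0.0031  0.0045]
(-139, 0, 45) d [-0.0033  0.0329  0.2223] r [ 0.0242 -0.0031  0.0045]
```

```bash
python3 -m inch '[{"dx":-0.002,"dy":0.039,"dz":0.044,"rx":0.024,"ry":-0.003,"rz":0.004},{"dx":-0.002,"dy":0.037,"dz":0.09,"rx":0.024,"ry":-0.003,"rz":0.004},{"dx":-0.003,"dy":0.035,"dz":0.14,"rx":0.024,"ry":-0.003,"rz":0.004},{"dx":-0.003,"dy":0.033,"dz":0.18,"rx":0.024,"ry":-0.003,"rz":0.004},{"dx":-0.003,"dy":0.033,"dz":0.22,"rx":0.024,"ry":-0.003,"rz":0.004}]'
python3 - <<'E'
from h import *
where();save("side","s3"); save("wrist","w3")
import cv2
cv2.imwrite("pics/c3.png",cv2.hconcat([cv2.resize(cv2.imread("pics/s3.png")[120:400,180:420],(360,420),interpolation=2),cv2.resize(cv2.imread("pics/w3.png"),(440,420))]))
Pm=[]
for th in (0,.1,.25,.45,.7,.95,1.15,1.25):
    f=th-.0583; B=np.array([120-240.4*np.cos(f),95+240.4*np.sin(f)]); Pm.append((B[0]-8,0,B[1]-25))
plan(np.round(Pm),np.pi/4)
E
```

```text
time: 5.45
tool_pos: [0.6051, 0.1069, 0.0424]
tool_rot: [-0.036, 0.077, 0.921, -0.38]
contact_force: [-0.2, 0.8, 0.5]
gripper_width: -0.0
grasp_force: 0.0
t 5.45 press mm [-134.6   -4.1   42.4] F press [-0.8  -0.34  0.49] j [ 0.33  0.51  1.55 -0.66  1.55 -0.89] w -0.0
[-128.    0.   56.] d [-0.0083 -0.0184 -0.0111] r [-0.0011 -0.0101  0.0041]
[-128.    0.   80.] d [-0.0079 -0.0396 -0.0323] r [-0.0011 -0.0101  0.0041]
[-124.    0.  116.] d [-0.0072 -0.075  -0.0605] r [-0.0011 -0.0101  0.0041]
[-110.    0.  162.] d [-0.0065 -0.1281 -0.0887] r [-0.0011 -0.0101  0.0041]
[-81.   0. 214.] d [-0.0057 -0.1997 -0.1089] r [-0.0011 -0.0101  0.0041]
[-39.   0. 257.] d [-0.0052 -0.2749 -0.1097] r [-0.0011 -0.0101  0.0041]
[  1.   0. 283.] d [-0.0051 -0.3332 -0.0972] r [-0.0011 -0.0101  0.0041]
[ 23.   0. 293.] d [-0.0051 -0.3614 -0.0865] r [-0.0011 -0.0101  0.0041]
```

View pics/c3.png

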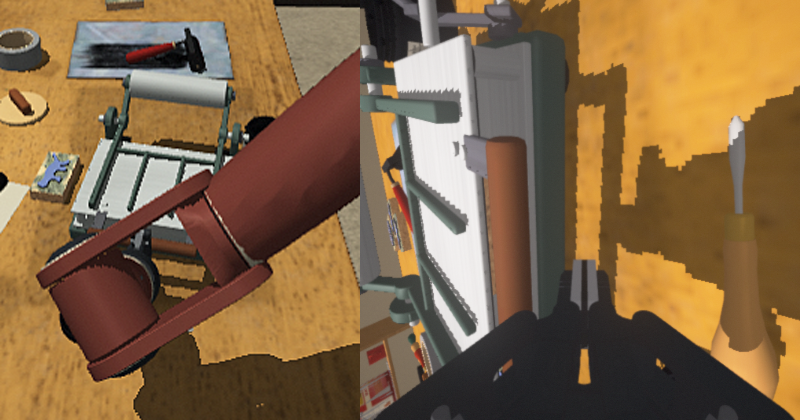

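The picture shows the fingertip below and left of the brown bar, and the lid and cutter are clear. I'll lift slowly.

```bash
python3 -m inch '[{"dx":-0.004,"dy":-0.01,"dz":-0.006,"rx":0,"ry":-0.005,"rz":0},{"dx":-0.008,"dy":-0.018,"dz":-0.011,"rx":0,"ry":-0.01,"rz":0.004},{"dx":-0.008,"dy":-0.025,"dz":-0.018,"rx":0,"ry":-0.01,"rz":0.004},{"dx":-0.008,"dy":-0.032,"dz":-0.025,"rx":0,"ry":-0.01,"rz":0.004},{"dx":-0.008,"dy":-0.04,"dz":-0.032,"rx":0,"ry":-0.01,"rz":0.004}]'
cat >> h.py <<'E'
def arc(ths):
    Pm=[]
    for th in ths:
        f=th-.0583; B=np.array([120-240.4*np.cos(f),95+240.4*np.sin(f)]); Pm.append((B[0]-8,0,B[1]-25))
    where(); plan(np.round(Pm),np.pi/4)
E
python3 - <<'E'
from h import *
arc([.15,.2,.25,.3,.4,.5,.6,.7])
E
```

```text
time: 6.05
tool_pos: [0.6128, 0.1049, 0.0853]
tool_rot: [-0.025, 0.077, 0.922, -0.378]
contact_force: [4.3, 9.7, -6.1]
gripper_width: 0.0
grasp_force: 5.8
t 6.05 press mm [-133.8    3.8   85.3] F press [-10.29   2.59  -6.12] j [ 0.33  0.45  1.54 -0.67  1.57 -0.93] w 0.0
[-127.    0.   92.] d [ 0.0047 -0.012   0.    ] r [ 0.0063  0.0078 -0.0028]
[-126.    0.  104.] d [ 0.0046 -0.0233 -0.0098] r [ 0.0063  0.0078 -0.0028]
[-124.    0.  116.] d [ 0.0044 -0.0356 -0.0188] r [ 0.0063  0.0078 -0.0028]
[-121.    0.  128.] d [ 0.0043 -0.0488 -0.0269] r [ 0.0063  0.0078 -0.0028]
[-115.    0.  151.] d [ 0.004  -0.0743 -0.0421] r [ 0.0063  0.0078 -0.0028]
[-105.    0.  173.] d [ 0.0037 -0.1025 -0.053 ] r [ 0.0063  0.0078 -0.0028]
[-94.   0. 194.] d [ 0.0035 -0.1307 -0.0621] r [ 0.0063  0.0078 -0.0028]
[-81.   0. 214.] d [ 0.0033 -0.1598 -0.0686] r [ 0.0063  0.0078 -0.0028]
```

```bash
python3 -m inch '[{"dx":0.004,"dy":-0.008,"dz":0.0,"rx":0.005,"ry":0.007,"rz":-0.003},{"dx":0.004,"dy":-0.012,"dz":0.0,"rx":0.005,"ry":0.007,"rz":-0.003},{"dx":0.004,"dy":-0.018,"dz":-0.005,"rx":0.005,"ry":0.007,"rz":-0.003},{"dx":0.004,"dy":-0.025,"dz":-0.01,"rx":0.005,"ry":0.007,"rz":-0.003}]'
python3 - <<'E'
from h import *
arc([.25,.3,.4,.5,.6,.7])
save("wrist","w4"); save("side","s4")
cv2.imwrite("pics/c4.png",cv2.hconcat([cv2.resize(cv2.imread("pics/s4.png")[120:400,180:420],(360,420),interpolation=2),cv2.resize(cv2.imread("pics/w4.png"),(440,420))]))
E
```

```text
time: 6.45
tool_pos: [0.6124, 0.1035, 0.1064]
tool_rot: [-0.025, 0.075, 0.924, -0.374]
contact_force: [11.1, 32.5, -4.4]
gripper_width: -0.002
grasp_force: 16.9
t 6.45 press mm [-132.5    3.7  106.4] F press [-33.92   5.54  -4.38] j [ 0.33  0.42  1.54 -0.67  1.59 -0.95] w -0.0
[-124.    0.  116.] d [ 0.0046 -0.016  -0.0014] r [ 0.0115  0.009  -0.0003]
[-121.    0.  128.] d [ 0.0045 -0.0291 -0.0095] r [ 0.0115  0.009  -0.0003]
[-115.    0.  151.] d [ 0.0043 -0.0545 -0.025 ] r [ 0.0115  0.009  -0.0003]
[-105.    0.  173.] d [ 0.0041 -0.0826 -0.0361] r [ 0.0115  0.009  -0.0003]
[-94.   0. 194.] d [ 0.004  -0.1107 -0.0454] r [ 0.0115  0.009  -0.0003]
[-81.   0. 214.] d [ 0.0039 -0.1397 -0.0521] r [ 0.0115  0.009  -0.0003]
```

View pics/c4.png

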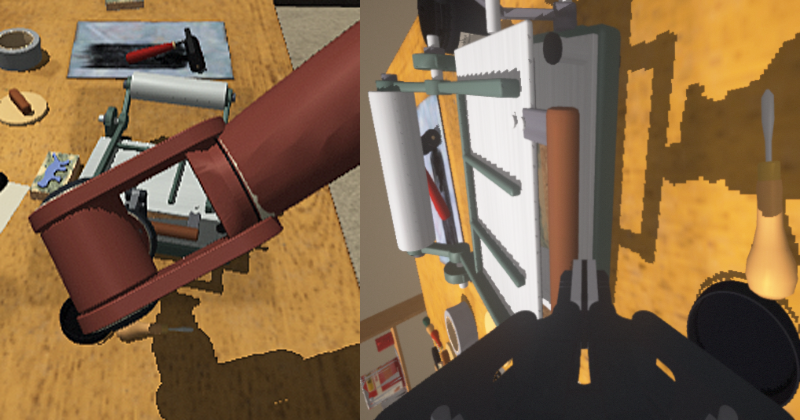

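Run:
```python
from h import *
i=optics.camera_info("wrist"); s=state(); print(s["contact_force"],s["ft_torque"])
for th in (0,.05,.1,.15,.2,.25,.3):
    f=th-.0583; print(th,proj("wrist",w2([(120-240.4*np.cos(f),-78,95+240.4*np.sin(f)),(120-240.4*np.cos(f),0,95+240.4*np.sin(f))],PP),i).round(0).tolist())
print(proj("wrist",[s["tool_pos"]],i))
```

```text
[10.28194355 29.82959154 -2.81445872] [ 4.29491018 -1.48439299  0.69984082]
0 [[307.0, 99.0], [305.0, 244.0]]
0.05 [[291.0, 99.0], [291.0, 251.0]]
0.1 [[272.0, 99.0], [274.0, 258.0]]
0.15 [[250.0, 99.0], [256.0, 266.0]]
0.2 [[225.0, 99.0], [235.0, 274.0]]
0.25 [[196.0, 99.0], [211.0, 282.0]]
0.3 [[163.0, 100.0], [185.0, 290.0]]
[[287.71057739 275.1261865 ]]
```

```bash
python3 -c "
from h import *
plan([(-134,0,66),(-150,0,61),(-141,0,52),(-131,0,42)],np.pi/4)"
```

```text
(-134, 0, 66) d [0.0052 0.0378 0.0362] r [ 0.0109  0.0088 -0.0013]
(-150, 0, 61) d [0.0051 0.0565 0.0268] r [ 0.0109  0.0088 -0.0013]
(-141, 0, 52) d [0.0054 0.0563 0.0427] r [ 0.0109  0.0088 -0.0013]
(-131, 0, 42) d [0.0056 0.056  0.0604] r [ 0.0109  0.0088 -0.0013]
```

```bash
python3 -m inch '[{"dx":0.002,"dy":0.02,"dz":0.018,"rx":0.005,"ry":0.004,"rz":0},{"dx":0.005,"dy":0.038,"dz":0.036,"rx":0.01,"ry":0.009,"rz":0},{"dx":0.005,"dy":0.056,"dz":0.027,"rx":0.01,"ry":0.009,"rz":0},{"dx":0.005,"dy":0.056,"dz":0.043,"rx":0.01,"ry":0.009,"rz":0},{"dx":0.005,"dy":0.056,"dz":0.06,"rx":0.01,"ry":0.009,"rz":0}]'
cat >> h.py <<'E'
def arc(ths,ox=-1,oz=-29):
    Pm=[]
    for th in ths:
        f=th-.0583; B=np.array([120-240.4*np.cos(f),95+240.4*np.sin(f)]); Pm.append((B[0]+ox,0,B[1]+oz))
    where(); plan(np.round(Pm),np.pi/4)
E
python3 - <<'E'
from h import *
arc([0,.05,.1,.15,.2])
i=optics.camera_info("wrist");save("wrist","w5")
for th in (0,.1): 
    f=th-.0583; print(th,proj("wrist",w2([(120-240.4*np.cos(f),-78,95+240.4*np.sin(f))],PP),i).round(0).tolist())
print([b["bbox"] for b in nets.boxes_of("wrist","platen_bar")])
E
```

```text
time: 7.05
tool_pos: [0.6027, 0.0925, 0.0399]
tool_rot: [-0.039, 0.08, 0.916, -0.39]
contact_force: [0.5, -0.5, -1.2]
gripper_width: 0.003
grasp_force: 0.0
t 7.05 press mm [-120.    -4.1   39.9] F press [ 0.4   0.59 -1.21] j [ 0.32  0.51  1.56 -0.68  1.55 -0.89] w 0.0
[-121.    0.   52.] d [-0.005  -0.01   -0.0114] r [-0.0136 -0.0098 -0.0002]
[-121.    0.   64.] d [-0.0048 -0.0209 -0.0218] r [-0.0136 -0.0098 -0.0002]
[-121.    0.   76.] d [-0.0047 -0.0317 -0.0322] r [-0.0136 -0.0098 -0.0002]
[-120.    0.   88.] d [-0.0045 -0.0434 -0.0417] r [-0.0136 -0.0098 -0.0002]
[-119.    0.  100.] d [-0.0044 -0.055  -0.0512] r [-0.0136 -0.0098 -0.0002]
0 [[202.0, 121.0]]
0.1 [[130.0, 124.0]]
[[118.0, 189.4, 236.1, 378.9]]
```

```bash
python3 -m inch '[{"dx":-0.003,"dy":-0.01,"dz":-0.008,"rx":-0.012,"ry":-0.009,"rz":0},{"dx":-0.005,"dy":-0.021,"dz":-0.019,"rx":-0.012,"ry":-0.009,"rz":0},{"dx":-0.005,"dy":-0.032,"dz":-0.03,"rx":-0.012,"ry":-0.009,"rz":0},{"dx":-0.005,"dy":-0.043,"dz":-0.04,"rx":-0.012,"ry":-0.009,"rz":0},{"dx":-0.005,"dy":-0.055,"dz":-0.05,"rx":-0.012,"ry":-0.009,"rz":0}]'
python3 - <<'E'
from h import *
arc([.2,.25,.3,.35,.4,.45])
i=optics.camera_info("wrist");im=save("wrist","w6")
for th in (0,.1,.15,.2,.3): 
    f=th-.0583; print(th,proj("wrist",w2([(120-240.4*np.cos(f),-78,95+240.4*np.sin(f))],PP),i).round(0).tolist())
h=cv2.cvtColor(im,cv2.COLOR_RGB2HSV); m=((h[...,0]<12)&(h[...,1]>120)&(h[...,2]>60)).astype(np.uint8); n,l,st,ce=cv2.connectedComponentsWithStats(m); print(st[st[:,4]>300])
E
```

```text
time: 7.65
tool_pos: [0.6064, 0.0902, 0.0996]
tool_rot: [-0.033, 0.077, 0.92, -0.382]
contact_force: [-1.0, 0.6, -5.2]
gripper_width: 0.001
grasp_force: 2.3
t 7.65 press mm [-118.3   -0.    99.6] F press [-0.48 -1.08 -5.22] j [ 0.31  0.42  1.56 -0.68  1.59 -0.95] w 0.0
[-119.    0.  100.] d [-0.      0.0003 -0.001 ] r [-0.0008 -0.0019 -0.    ]
[-117.    0.  112.] d [ 0.     -0.0121 -0.0098] r [-0.0008 -0.0019 -0.    ]
[-114.    0.  124.] d [ 0.     -0.0254 -0.0177] r [-0.0008 -0.0019 -0.    ]
[-111.    0.  135.] d [ 0.0001 -0.0378 -0.0248] r [-0.0008 -0.0019 -0.    ]
[-108.    0.  147.] d [ 0.0001 -0.051  -0.0327] r [-0.0008 -0.0019 -0.    ]
[-103.    0.  158.] d [ 0.0001 -0.0652 -0.038 ] r [-0.0008 -0.0019 -0.    ]
0 [[320.0, 108.0]]
0.1 [[282.0, 109.0]]
0.15 [[258.0, 109.0]]
0.2 [[230.0, 109.0]]
0.3 [[161.0, 110.0]]
[[     0      0    560    420 226090]
 [   200    122     52    197   7621]
 [    94    185     24     43    404]
 [    28    363     34     29    334]]
```

The bar is carried properly now (about 0.2 rad, 5 N straight down). I'll continue along the arc.

```bash
python3 -m inch '[{"dx":0,"dy":-0.012,"dz":-0.01,"rx":0,"ry":0,"rz":0},{"dx":0,"dy":-0.025,"dz":-0.018,"rx":0,"ry":0,"rz":0},{"dx":0,"dy":-0.038,"dz":-0.025,"rx":0,"ry":0,"rz":0},{"dx":0,"dy":-0.051,"dz":-0.032,"rx":0,"ry":0,"rz":0},{"dx":0,"dy":-0.065,"dz":-0.038,"rx":0,"ry":0,"rz":0}]'
python3 -c "
from h import *
arc([.45,.5,.55,.6,.65,.7])"
```

```text
time: 8.2
tool_pos: [0.6048, 0.076, 0.159]
tool_rot: [-0.032, 0.078, 0.921, -0.381]
contact_force: [1.4, 7.6, -1.1]
gripper_width: 0.002
grasp_force: 3.3
t 8.2 press mm [-104.1    0.7  159. ] F press [-7.77  0.13 -1.06] j [ 0.29  0.34  1.56 -0.69  1.65 -1.02] w 0.0
[-103.    0.  158.] d [ 0.0009 -0.0001  0.0019] r [ 0.0001 -0.0006 -0.0006]
[-98.   0. 169.] d [ 0.0009 -0.0142 -0.0034] r [ 0.0001 -0.0006 -0.0006]
[-93.   0. 179.] d [ 0.0009 -0.0275 -0.0079] r [ 0.0001 -0.0006 -0.0006]
[-87.   0. 190.] d [ 0.0009 -0.0425 -0.0123] r [ 0.0001 -0.0006 -0.0006]
[-81.   0. 200.] d [ 0.0009 -0.0567 -0.0158] r [ 0.0001 -0.0006 -0.0006]
[-74.   0. 210.] d [ 0.0009 -0.0717 -0.0185] r [ 0.0001 -0.0006 -0.0006]
```

```bash
cat >> h.py <<'E'
def barangle(name):
    i=optics.camera_info("wrist");im=save("wrist",name)
    h=cv2.cvtColor(im,cv2.COLOR_RGB2HSV); m=((h[...,0]<12)&(h[...,1]>120)&(h[...,2]>60)).astype(np.uint8); n,l,st,ce=cv2.connectedComponentsWithStats(m)
    k=np.argsort(-st[1:,4])[:3]+1; print(st[k])
    for th in np.arange(0.2,1.3,.1): 
        f=th-.0583; print(round(th,1),proj("wrist",w2([(120-240.4*np.cos(f),-78,95+240.4*np.sin(f)),(120-240.4*np.cos(f),0,95+240.4*np.sin(f))],PP),i).round(0).tolist(),end=" ")
E
python3 -c "
from h import *
barangle('w7')"
```

```text
[[ 202  118   51  201 7778]
 [  42  358   31   27  297]
 [  37  332   24   20  287]]
0.2 [[357.0, 107.0], [347.0, 263.0]] 0.3 [[315.0, 107.0], [311.0, 276.0]] 0.4 [[262.0, 107.0], [266.0, 289.0]] 0.5 [[197.0, 108.0], [212.0, 300.0]] 0.6 [[122.0, 108.0], [152.0, 310.0]] 0.7 [[43.0, 109.0], [88.0, 316.0]] 0.8 [[-36.0, 110.0], [24.0, 319.0]] 0.9 [[-108.0, 111.0], [-35.0, 318.0]] 1.0 [[-167.0, 112.0], [-86.0, 314.0]] 1.1 [[-212.0, 112.0], [-127.0, 306.0]] 1.2 [[-241.0, 113.0], [-157.0, 296.0]]
```

View pics/w7.png

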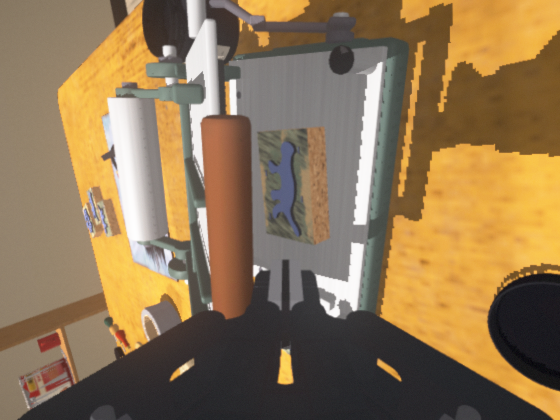

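The picture shows the bar at column 226, about 0.46 rad and tracking the finger, and the fish block on the bed near (290,185). I'll keep lifting.

```bash
python3 -m inch '[{"dx":0,"dy":-0.014,"dz":-0.004,"rx":0,"ry":0,"rz":0},{"dx":0,"dy":-0.028,"dz":-0.008,"rx":0,"ry":0,"rz":0},{"dx":0,"dy":-0.042,"dz":-0.012,"rx":0,"ry":0,"rz":0},{"dx":0,"dy":-0.057,"dz":-0.016,"rx":0,"ry":0,"rz":0},{"dx":0,"dy":-0.071,"dz":-0.019,"rx":0,"ry":0,"rz":0}]'
python3 -c "
from h import *
arc([.7,.75,.8,.85,.9,.95])"
```

```text
time: 8.75
tool_pos: [0.5992, 0.046, 0.2096]
tool_rot: [-0.033, 0.078, 0.92, -0.382]
contact_force: [-0.7, 3.7, -0.9]
gripper_width: 0.002
grasp_force: 1.5
t 8.75 press mm [-7.350e+01  2.000e-01  2.096e+02] F press [-3.5  -1.28 -0.86] j [ 0.25  0.25  1.57 -0.71  1.68 -1.09] w 0.0
[-74.   0. 210.] d [ 0.0003  0.0001 -0.0008] r [-0.0015 -0.0019 -0.0006]
[-66.   0. 219.] d [ 0.0003 -0.015  -0.0016] r [-0.0015 -0.0019 -0.0006]
[-58.   0. 228.] d [ 0.0002 -0.03   -0.0025] r [-0.0015 -0.0019 -0.0006]
[-50.   0. 237.] d [ 0.0002 -0.045  -0.0033] r [-0.0015 -0.0019 -0.0006]
[-41.   0. 245.] d [ 0.0002 -0.0601 -0.0024] r [-0.0015 -0.0019 -0.0006]
[-32.   0. 253.] d [ 0.0002 -0.0751 -0.0015] r [-0.0015 -0.0019 -0.0006]
```

```bash
python3 -m inch '[{"dx":0,"dy":-0.015,"dz":-0.002,"rx":0,"ry":0,"rz":0},{"dx":0,"dy":-0.03,"dz":-0.003,"rx":0,"ry":0,"rz":0},{"dx":0,"dy":-0.045,"dz":-0.003,"rx":0,"ry":0,"rz":0},{"dx":0,"dy":-0.06,"dz":-0.003,"rx":0,"ry":0,"rz":0},{"dx":0,"dy":-0.075,"dz":-0.002,"rx":0,"ry":0,"rz":0}]'
python3 -c "
from h import *
arc([.95,1,1.05,1.1,1.15,1.2])"
```

```text
time: 9.25
tool_pos: [0.5922, 0.0045, 0.2523]
tool_rot: [-0.033, 0.078, 0.92, -0.382]
contact_force: [-1.0, -0.1, -0.4]
gripper_width: -0.002
grasp_force: 0.4
t 9.25 press mm [-3.140e+01  2.000e-01  2.523e+02] F press [ 0.23 -1.03 -0.37] j [ 0.2   0.17  1.59 -0.73  1.69 -1.18] w -0.0
[-32.   0. 253.] d [ 0.0002 -0.0001 -0.0011] r [-0.0018 -0.0023 -0.0003]
[-22.   0. 260.] d [ 0.0002 -0.0152  0.0016] r [-0.0018 -0.0023 -0.0003]
[-13.   0. 267.] d [ 0.0002 -0.0293  0.0034] r [-0.0018 -0.0023 -0.0003]
[ -2.   0. 274.] d [ 0.0002 -0.0452  0.0069] r [-0.0018 -0.0023 -0.0003]
[  8.   0. 279.] d [ 0.0002 -0.0584  0.0114] r [-0.0018 -0.0023 -0.0003]
[ 19.   0. 285.] d [ 0.0001 -0.0735  0.0159] r [-0.0018 -0.0023 -0.0003]
```

```bash
python3 -m inch '[{"dx":0,"dy":-0.015,"dz":0.001,"rx":0,"ry":0,"rz":0},{"dx":0,"dy":-0.029,"dz":0.003,"rx":0,"ry":0,"rz":0},{"dx":0,"dy":-0.045,"dz":0.007,"rx":0,"ry":0,"rz":0},{"dx":0,"dy":-0.058,"dz":0.011,"rx":0,"ry":0,"rz":0},{"dx":0,"dy":-0.07,"dz":0.014,"rx":0,"ry":0,"rz":0}]'
python3 -m inch '[{"dx":0,"dy":0,"dz":-0.05,"rx":0,"ry":0,"rz":0},{"dx":0,"dy":0,"dz":-0.1,"rx":0,"ry":0,"rz":0},{"dx":0,"dy":0,"dz":-0.1,"rx":0,"ry":0,"rz":0},{"dx":0,"dy":0,"dz":-0.1,"rx":0,"ry":0,"rz":0},{"dx":0,"dy":0,"dz":-0.1,"rx":0,"ry":0,"rz":0}]'
python3 - <<'E'
from h import *
where(); save("wrist","w8");save("side","s8");save("top","t8")
cv2.imwrite("pics/c8.png",cv2.hconcat([cv2.resize(cv2.imread("pics/s8.png")[60:400,160:420],(306,400),interpolation=2),cv2.resize(cv2.imread("pics/w8.png"),(490,400))]))
for c in("top","wrist","side"):
  for o in nets.outline_of(c,"block_fish")[:2]: print(c,o["bbox"],o["confidence"],o["pixels"].sum())
E
```

```text
time: 9.75
tool_pos: [0.5844, -0.0422, 0.2838]
tool_rot: [-0.033, 0.078, 0.92, -0.382]
contact_force: [0.1, -0.8, -1.5]
gripper_width: 0.003
grasp_force: 0.0
time: 10.25
tool_pos: [0.5937, 0.014, 0.3384]
tool_rot: [-0.034, 0.077, 0.92, -0.382]
contact_force: [0.5, -0.2, -0.3]
gripper_width: 0.003
grasp_force: 0.0
t 10.25 press mm [-4.110e+01  1.000e-01  3.384e+02] F press [ 0.06  0.55 -0.31] j [ 0.21  0.13  1.5  -0.74  1.8  -1.27] w 0.0
top [236.8, 222.9, 19.8, 36.7] 0.82 728
wrist [445.0, 167.0, 64.0, 97.0] 0.62 5448
side [288.1, 253.3, 44.1, 27.6] 0.8 1066
```

View pics/c8.png

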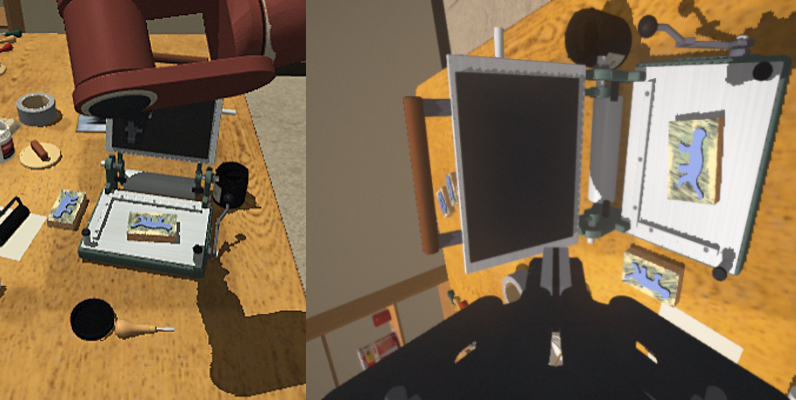

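The picture shows the platen standing open at its stop, with the fish block on the bed in reach of both register bars. I'll bring the tool upright and look at the bed from close by.

```bash
python3 -c "
from h import *
plan([(-110,40,250)])"
```

```text
(-110, 40, 250) d [-0.0498  0.1394  0.0174] r [-0.5253 -0.0027 -0.0008]
```

```bash
python3 -m inch '[{"dx":-0.01,"dy":0.05,"dz":-0.02,"rx":-0.1,"ry":0,"rz":0},{"dx":-0.02,"dy":0.1,"dz":-0.01,"rx":-0.2,"ry":0,"rz":0},{"dx":-0.03,"dy":0.139,"dz":0.0,"rx":-0.3,"ry":0,"rz":0},{"dx":-0.05,"dy":0.139,"dz":0.017,"rx":-0.4,"ry":0,"rz":0},{"dx":-0.05,"dy":0.139,"dz":0.017,"rx":-0.5,"ry":-0.003,"rz":0}]'
python3 - <<'E'
from h import *
where(); save("wrist","w9"); i=optics.camera_info("wrist")
for o in nets.outline_of("wrist","block_fish")[:2]: print(o["bbox"],o["confidence"])
im=cv2.imread("pics/w9.png")
for a,b in [((65,-100,52),(65,100,52)),((-54,90,52),(64,90,52)),((-76,-118,42),(100,-118,42)),((-76,-118,42),(-76,118,42))]:
    uv=proj("wrist",w2([a,b],PP),i); cv2.line(im,tuple(uv[0].astype(int)),tuple(uv[1].astype(int)),(0,0,255),1)
cv2.imwrite("pics/w9b.png",im)
E
```

```text
time: 11.05
tool_pos: [0.6453, 0.0754, 0.249]
tool_rot: [-0.001, 0.083, 0.996, -0.016]
contact_force: [0.7, -0.5, 0.1]
gripper_width: -0.001
grasp_force: 0.0
t 11.05 press mm [-110.2   40.8  249. ] F press [0.34 0.74 0.06] j [ 0.02  0.11  1.53 -0.03  1.51 -1.39] w -0.0
[189.8, 130.4, 81.7, 104.9] 0.81
```

View pics/w9b.png

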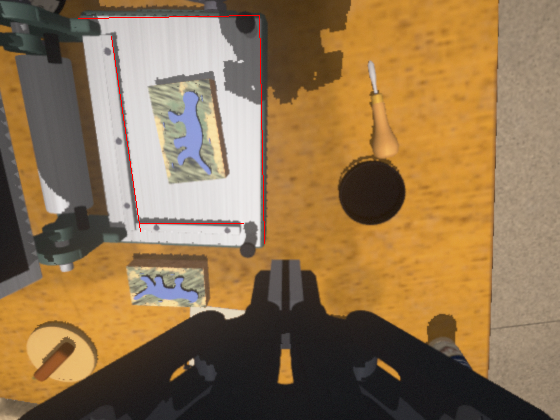

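The overlay of the register bars sits on the picture, so the press pose is good. The block lies at about (150..229, 75..184), turned a few degrees. I'll fit its pose to its silhouette.

```bash
cat >> h.py <<'E'
def fitblock(cams=("wrist",),x0=(0,10,0)):
    from scipy.optimize import minimize
    M=[]
    for c in cams:
        i=optics.camera_info(c); optics.grab_frame(c); o=nets.outline_of(c,"block_fish")
        if o: M.append((c,i,cv2.GaussianBlur(o[0]["pixels"].astype(np.float32),(0,0),1),round(o[0]["confidence"],2)))
    def cost(q,full=False):
        a=q[2]; v=0; r=[]
        b=np.array([(sx*30,sy*48,z) for sx in(-1,1) for sy in(-1,1) for z in(42,68)],float)
        P=np.c_[q[0]+np.cos(a)*b[:,0]-np.sin(a)*b[:,1],q[1]+np.sin(a)*b[:,0]+np.cos(a)*b[:,1],b[:,2]]
        for c,i,m,_ in M:
            h=cv2.convexHull(proj(c,w2(P,PP),i).astype(np.float32)); k=np.zeros(m.shape,np.uint8)
            cv2.fillConvexPoly(k,np.round(h*16).astype(np.int32),255,shift=4,lineType=cv2.LINE_AA)
            k=cv2.GaussianBlur(k.astype(np.float32)/255,(0,0),1); r.append(np.minimum(k,m).sum()/np.maximum(k,m).sum())
        return r if full else -sum(r)
    best=min((minimize(cost,[x0[0],x0[1],t],method="Nelder-Mead",options=dict(initial_simplex=[[x0[0],x0[1],t],[x0[0]+15,x0[1],t],[x0[0],x0[1]+15,t],[x0[0],x0[1],t+.15]])) for t in (x0[2]-.15,x0[2]+.1)),key=lambda r:r.fun)
    print("block x,y mm, deg",best.x[:2].round(1),np.degrees(best.x[2]).round(1),"iou",np.round(cost(best.x,True),2),[m[3] for m in M]); return best.x
E
python3 -c "
from h import *
fitblock(); fitblock(('top',)); fitblock(('wrist','top','side'))
plan([(-62,10,120),(-62,10,60)])"
```

```text
block x,y mm, deg [ -8.3 -10.1] 5.4 iou [0.94] [0.6]
block x,y mm, deg [ -8.6 -11.6] 9.4 iou [0.88] [0.94]
block x,y mm, deg [ -7.6 -10.9] 8.0 iou [0.93 0.84 0.89] [0.58, 0.84, 0.6]
(-62, 10, 120) d [ 0.0382 -0.0554  0.1661] r [-0.0252  0.0012  0.0006]
(-62, 10, 60) d [ 0.0383 -0.0526  0.241 ] r [-0.0252  0.0012  0.0006]
```

```bash
python3 -m inch '[{"dx":0.039,"dy":-0.05,"dz":0.06,"rx":-0.025,"ry":0,"rz":0},{"dx":0.043,"dy":-0.052,"dz":0.12,"rx":-0.025,"ry":0,"rz":0},{"dx":0.043,"dy":-0.05,"dz":0.18,"rx":-0.025,"ry":0,"rz":0},{"dx":0.043,"dy":-0.049,"dz":0.22,"rx":-0.025,"ry":0,"rz":0},{"dx":0.043,"dy":-0.048,"dz":0.24,"rx":-0.025,"ry":0,"rz":0}]'
python3 -c "
from h import *
where();plan([(-66,5,57),(-45,5,57),(-15,5,57)])"
```

```text
time: 12.15
tool_pos: [0.5999, 0.0368, 0.0552]
tool_rot: [-0.004, 0.083, 0.997, -0.0]
contact_force: [-0.4, -0.2, -1.3]
gripper_width: -0.002
grasp_force: 0.0
t 12.15 press mm [-64.6   2.4  55.2] F press [ 0.31 -0.4  -1.29] j [-0.06  0.17  1.8  -0.    1.18 -1.47] w -0.0
(-66, 5, 57) d [-0.0032  0.0017 -0.0023] r [-0.0007 -0.0047 -0.0002]
(-45, 5, 57) d [-0.0032 -0.0245 -0.0023] r [-0.0007 -0.0047 -0.0002]
(-15, 5, 57) d [-0.0033 -0.062  -0.0022] r [-0.0007 -0.0047 -0.0002]
```

Push toward the hinge bar in 6 mm rows.

```bash
python3 -m inch '[{"dx":-0.003,"dy":-0.008,"dz":-0.002,"rx":0,"ry":-0.005,"rz":0},{"dx":-0.003,"dy":-0.016,"dz":-0.002,"rx":0,"ry":-0.005,"rz":0},{"dx":-0.003,"dy":-0.023,"dz":-0.002,"rx":0,"ry":-0.005,"rz":0},{"dx":-0.003,"dy":-0.03,"dz":-0.002,"rx":0,"ry":-0.005,"rz":0},{"dx":-0.003,"dy":-0.037,"dz":-0.002,"rx":0,"ry":-0.005,"rz":0}]'
python3 -m inch '[{"dx":0,"dy":-0.006,"dz":0,"rx":0,"ry":0,"rz":0},{"dx":0,"dy":-0.012,"dz":0,"rx":0,"ry":0,"rz":0},{"dx":0,"dy":-0.016,"dz":0,"rx":0,"ry":0,"rz":0}]'
python3 -c "
from h import *
where();fitblock(('wrist','top','side'),(8,-10,.1))"
```

```text
time: 12.65
tool_pos: [0.6025, 0.0063, 0.0643]
tool_rot: [0.006, 0.084, 0.996, -0.0]
contact_force: [0.4, -0.3, 0.2]
gripper_width: -0.001
grasp_force: 0.0
time: 12.95
tool_pos: [0.6001, -0.0056, 0.0636]
tool_rot: [0.006, 0.084, 0.996, 0.0]
contact_force: [1.0, 3.6, 5.4]
gripper_width: -0.0
grasp_force: 2.6
t 12.95 press mm [-22.8   9.7  63.6] F press [-3.71  0.4   5.4 ] j [-0.13  0.15  1.81  0.    1.18 -1.54] w -0.0
block x,y mm, deg [ -7.8 -10.7] 6.7 iou [0.78 0.14 0.73] [0.92, 0.69, 0.69]
```

Run:
```python
from h import *
where()
i=optics.camera_info("wrist");save("wrist","w10")
for o in nets.outline_of("wrist","block_fish")[:2]: print(o["bbox"],o["confidence"],o["pixels"].sum())
fitblock(('side',),(0,-10,.05));fitblock(('wrist',),(0,-10,.05));fitblock(('wrist',),(10,-10,.05));fitblock(('side',),(10,-10,.0))
```

```text
t 13.25 press mm [-22.5   9.6  63.5] F press [-0.43 -0.59  5.98] j [-0.13  0.15  1.81 -0.    1.18 -1.54] w 0.0
[247.4, 218.7, 154.0, 198.7] 0.81 20858
block x,y mm, deg [ -8.3 -12.6] 5.2 iou [0.75] [0.74]
block x,y mm, deg [ -7.5 -10. ] 6.3 iou [0.77] [0.62]
block x,y mm, deg [ -7.5 -10.1] 6.4 iou [0.78] [0.76]
block x,y mm, deg [ -6.5 -12.3] 5.3 iou [0.71] [0.8]
```

View pics/w10.png

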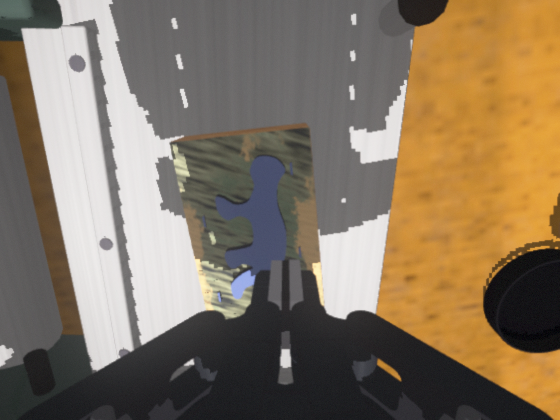

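The picture shows the fingertip riding on top of the block, which has not moved. I'll lift, back off and push again lower.

```bash
python3 -m inch '[{"dx":0,"dy":0,"dz":-0.02,"rx":-0.002,"ry":0,"rz":0},{"dx":0.002,"dy":0.03,"dz":-0.025,"rx":-0.004,"ry":0,"rz":0},{"dx":0.005,"dy":0.06,"dz":-0.025,"rx":-0.008,"ry":0,"rz":0},{"dx":0.005,"dy":0.06,"dz":-0.02,"rx":-0.008,"ry":0,"rz":0},{"dx":0.005,"dy":0.06,"dz":-0.02,"rx":-0.008,"ry":0,"rz":0}]'
python3 -c "
from h import *
where();fitblock(('wrist','top','side'),(-5,-10,.1));plan([(-68,6,49)])"
```

```text
time: 14.25
tool_pos: [0.6024, 0.0422, 0.0778]
tool_rot: [0.004, 0.083, 0.997, 0.005]
contact_force: [0.5, -0.5, 0.3]
gripper_width: 0.001
grasp_force: 0.0
t 14.25 press mm [-70.4   4.   77.8] F press [0.42 0.59 0.3 ] j [-0.06  0.14  1.79  0.01  1.2  -1.47] w 0.0
block x,y mm, deg [ -7.5 -10.7] 6.3 iou [0.93 0.69 0.57] [0.87, 0.84, 0.91]
(-68, 6, 49) d [-0.0013 -0.0029  0.0367] r [ 0.0079  0.0063 -0.0007]
```

```bash
python3 -m inch '[{"dx":-0.002,"dy":-0.002,"dz":0.02,"rx":0.007,"ry":0.006,"rz":0},{"dx":-0.002,"dy":-0.002,"dz":0.036,"rx":0.007,"ry":0.006,"rz":0},{"dx":-0.002,"dy":-0.002,"dz":0.036,"rx":0.007,"ry":0.006,"rz":0}]'
python3 -c "
from h import *
where();plan([(-58,6,49),(-9,6,49)])"
```

```text
time: 14.85
tool_pos: [0.6027, 0.0407, 0.0468]
tool_rot: [-0.002, 0.084, 0.997, 0.001]
contact_force: [-0.8, -1.1, -0.3]
gripper_width: -0.005
grasp_force: 0.0
t 14.85 press mm [-68.9   4.6  46.8] F press [ 1.22 -0.64 -0.27] j [-0.06  0.19  1.79  0.    1.17 -1.46] w -0.01
(-58, 6, 49) d [-0.0018 -0.0137 -0.0028] r [ 0.0008 -0.0029 -0.0004]
(-9, 6, 49) d [-0.0018 -0.0749 -0.0028] r [ 0.0008 -0.0029 -0.0004]
```

```bash
python3 -m inch '[{"dx":-0.001,"dy":-0.01,"dz":-0.002,"rx":0,"ry":0,"rz":0},{"dx":-0.001,"dy":-0.018,"dz":-0.002,"rx":0,"ry":0,"rz":0},{"dx":-0.001,"dy":-0.025,"dz":-0.002,"rx":0,"ry":0,"rz":0},{"dx":-0.001,"dy":-0.032,"dz":-0.002,"rx":0,"ry":0,"rz":0},{"dx":-0.001,"dy":-0.04,"dz":-0.002,"rx":0,"ry":0,"rz":0}]'
python3 -c "
from h import *
where();fitblock(('wrist',),(0,-10,.1));plan([(-9,6,49)])"
```

```text
time: 15.35
tool_pos: [0.6006, 0.0087, 0.0517]
tool_rot: [0.001, 0.083, 0.997, 0.001]
contact_force: [0.3, 1.7, 0.0]
gripper_width: -0.002
grasp_force: 0.5
t 15.35 press mm [-37.    7.7  51.7] F press [-1.73  0.01  0.04] j [-0.11  0.17  1.8   0.    1.17 -1.51] w -0.0
block x,y mm, deg [  5.  -14.5] -2.7 iou [0.88] [0.81]
(-9, 6, 49) d [ 0.0018 -0.0343  0.0029] r [ 0.0008  0.0006 -0.0008]
```

```bash
python3 -m inch '[{"dx":0,"dy":-0.008,"dz":0.001,"rx":0,"ry":0,"rz":0},{"dx":0,"dy":-0.016,"dz":0.002,"rx":0,"ry":0,"rz":0},{"dx":0,"dy":-0.023,"dz":0.003,"rx":0,"ry":0,"rz":0},{"dx":0,"dy":-0.028,"dz":0.003,"rx":0,"ry":0,"rz":0},{"dx":0,"dy":-0.032,"dz":0.003,"rx":0,"ry":0,"rz":0}]'
python3 -c "
from h import *
where();fitblock(('wrist',),(25,-10,0))"
```

```text
time: 15.95
tool_pos: [0.5956, -0.0145, 0.0485]
tool_rot: [-0.0, 0.084, 0.996, 0.003]
contact_force: [-1.2, 13.1, 3.5]
gripper_width: -0.003
grasp_force: 6.0
t 15.95 press mm [-13.2   6.6  48.5] F press [-12.75  -3.37   3.45] j [-0.15  0.16  1.82  0.01  1.16 -1.56] w -0.0
block x,y mm, deg [ 25.4 -19.4] -11.4 iou [0.89] [0.88]
```

```bash
python3 -m inch '[{"dx":0,"dy":0.025,"dz":0,"rx":0,"ry":0,"rz":0},{"dx":0,"dy":0.045,"dz":0,"rx":0,"ry":0,"rz":0},{"dx":0.03,"dy":0.045,"dz":0,"rx":0,"ry":0,"rz":0},{"dx":0.058,"dy":0.045,"dz":0,"rx":0,"ry":0,"rz":0},{"dx":0.058,"dy":0.045,"dz":0,"rx":0,"ry":0,"rz":0}]'
python3 -c "
from h import *
where();plan([(-40,-40,50),(-9,-40,50)])"
```

```text
time: 16.55
tool_pos: [0.5535, 0.0279, 0.0474]
tool_rot: [-0.001, 0.083, 0.997, 0.001]
contact_force: [0.7, -0.1, -0.4]
gripper_width: 0.0
grasp_force: 0.0
t 16.55 press mm [-48.1 -41.9  47.4] F press [ 0.01  0.76 -0.36] j [-0.08  0.08  1.92  0.    1.15 -1.49] w 0.0
(-40, -40, 50) d [-0.0023 -0.0102 -0.0032] r [ 0.0006 -0.0019  0.0007]
(-9, -40, 50) d [-0.0023 -0.0489 -0.0033] r [ 0.0006 -0.0019  0.0007]
```

```bash
python3 -m inch '[{"dx":0,"dy":-0.015,"dz":-0.002,"rx":0,"ry":0,"rz":0},{"dx":0,"dy":-0.025,"dz":-0.002,"rx":0,"ry":0,"rz":0},{"dx":0,"dy":-0.033,"dz":-0.002,"rx":0,"ry":0,"rz":0},{"dx":0,"dy":-0.04,"dz":-0.002,"rx":0,"ry":0,"rz":0},{"dx":0,"dy":-0.046,"dz":-0.002,"rx":0,"ry":0,"rz":0}]'
python3 -c "
from h import *
where();fitblock(('wrist','top'),(32,-15,0))"
```

```text
time: 17.05
tool_pos: [0.5503, -0.0098, 0.0503]
tool_rot: [0.0, 0.084, 0.996, 0.001]
contact_force: [0.3, 7.5, 1.6]
gripper_width: -0.001
grasp_force: 4.9
t 17.05 press mm [-10.5 -38.8  50.3] F press [-7.46 -0.93  1.59] j [-0.15  0.06  1.93  0.    1.15 -1.56] w -0.0
block x,y mm, deg [ 34.4 -16.3] -4.5 iou [0.52 0.34] [0.79, 0.54]
```

```bash
python3 -m inch '[{"dx":0,"dy":-0.004,"dz":0,"rx":0,"ry":0,"rz":0},{"dx":0,"dy":-0.007,"dz":0,"rx":0,"ry":0,"rz":0},{"dx":0,"dy":-0.007,"dz":0,"rx":0,"ry":0,"rz":0}]'
python3 -c "
from h import *
where()"
python3 -m inch '[{"dx":0,"dy":0.02,"dz":0,"rx":0,"ry":0,"rz":0},{"dx":0,"dy":0.06,"dz":-0.03,"rx":0,"ry":0,"rz":0},{"dx":0,"dy":0.06,"dz":-0.09,"rx":0,"ry":0,"rz":0},{"dx":0.03,"dy":0.06,"dz":-0.11,"rx":0,"ry":0,"rz":0}]'
python3 -c "
from h import *
where();fitblock(('wrist',),(32,-15,0));fitblock(('wrist','top'),(32,-15,0)); plan([(37,-105,120),(37,-105,50)])"
```

```text
time: 17.55
tool_pos: [0.5502, -0.0101, 0.051]
tool_rot: [0.001, 0.084, 0.996, 0.006]
contact_force: [1.9, 18.2, 3.8]
gripper_width: -0.003
grasp_force: 9.1
t 17.55 press mm [-10.1 -38.8  51. ] F press [-18.25  -1.18   3.8 ] j [-0.16  0.06  1.93  0.01  1.15 -1.57] w -0.0
time: 17.95
tool_pos: [0.5374, 0.0366, 0.1438]
tool_rot: [0.005, 0.083, 0.997, 0.0]
contact_force: [0.5, -1.3, 1.2]
gripper_width: -0.0
grasp_force: 0.0
t 17.95 press mm [-54.  -59.2 143.8] F press [1.19 0.75 1.24] j [-0.07 -0.09  1.9  -0.    1.32 -1.48] w -0.0
block x,y mm, deg [ 33.5 -16.7] -2.9 iou [0.91] [0.56]
block x,y mm, deg [ 32.8 -17.4] -2.0 iou [0.88 0.89] [0.65, 0.63]
(37, -105, 120) d [ 0.0515 -0.1125  0.0206] r [ 0.0005 -0.0013 -0.0003]
(37, -105, 50) d [ 0.0513 -0.1125  0.1081] r [ 0.0005 -0.0013 -0.0003]
```

```bash
python3 -m inch '[{"dx":0.015,"dy":-0.055,"dz":0,"rx":0,"ry":0,"rz":0},{"dx":0.03,"dy":-0.11,"dz":0,"rx":0,"ry":0,"rz":0},{"dx":0.034,"dy":-0.1125,"dz":0.05,"rx":0,"ry":0,"rz":0},{"dx":0.034,"dy":-0.1125,"dz":0.09,"rx":0,"ry":0,"rz":0},{"dx":0.034,"dy":-0.1125,"dz":0.115,"rx":0,"ry":0,"rz":0}]'
python3 -c "
from h import *
where();plan([(37,-80,52),(37,-20,52)])"
```

```text
time: 18.75
tool_pos: [0.4889, -0.0479, 0.0417]
tool_rot: [-0.003, 0.084, 0.996, 0.001]
contact_force: [-1.1, 0.2, 49.8]
gripper_width: -0.002
grasp_force: 32.6
t 18.75 press mm [ 37.3 -93.   41.7] F press [ 1.000e-02 -1.150e+00  4.982e+01] j [-0.25 -0.06  2.07  0.    1.14 -1.65] w -0.0
(37, -80, 52) d [-0.0161  0.0004 -0.013 ] r [ 0.0012 -0.004  -0.0013]
(37, -20, 52) d [-0.0911  0.0006 -0.0134] r [ 0.0012 -0.004  -0.0013]
```

```bash
python3 -m inch '[{"dx":0,"dy":0,"dz":-0.02,"rx":0,"ry":0,"rz":0},{"dx":0,"dy":0,"dz":-0.03,"rx":0,"ry":0,"rz":0},{"dx":0,"dy":0,"dz":-0.03,"rx":0,"ry":0,"rz":0}]'
python3 -c "
from h import *
where();plan([(37,-80,52),(37,-20,52)])"
```

```text
time: 19.05
tool_pos: [0.4925, -0.048, 0.0706]
tool_rot: [0.001, 0.084, 0.997, 0.001]
contact_force: [-0.3, -1.0, -0.1]
gripper_width: -0.0
grasp_force: 0.0
t 19.05 press mm [ 36.9 -89.5  70.6] F press [ 1.   -0.09 -0.08] j [-0.25 -0.1   2.05  0.    1.19 -1.65] w -0.0
(37, -80, 52) d [-0.0118 -0.0001  0.0233] r [ 0.0009  0.0013 -0.0004]
(37, -20, 52) d [-0.0868 -0.0001  0.0234] r [ 0.0009  0.0013 -0.0004]
```

```bash
python3 -m inch '[{"dx":0,"dy":0,"dz":0.015,"rx":0,"ry":0,"rz":0},{"dx":0,"dy":0,"dz":0.02,"rx":0,"ry":0,"rz":0},{"dx":0,"dy":0,"dz":0.02,"rx":0,"ry":0,"rz":0},{"dx":0,"dy":0,"dz":0.02,"rx":0,"ry":0,"rz":0}]'
python3 -c "
from h import *
where()"
```

```text
time: 19.45
tool_pos: [0.4911, -0.0474, 0.0533]
tool_rot: [-0.0, 0.083, 0.997, 0.001]
contact_force: [0.1, 1.0, 0.6]
gripper_width: -0.002
grasp_force: 0.0
t 19.45 press mm [ 36.5 -90.9  53.3] F press [-1.02 -0.09  0.6 ] j [-0.25 -0.08  2.06  0.    1.16 -1.65] w -0.0
```

Push the block toward the far bar; it needs about 58 mm after contact.

```bash
python3 -m inch '[{"dx":-0.01,"dy":0,"dz":0,"rx":0,"ry":0,"rz":0},{"dx":-0.02,"dy":0,"dz":0.001,"rx":0,"ry":0,"rz":0},{"dx":-0.03,"dy":0,"dz":0.002,"rx":0,"ry":0,"rz":0},{"dx":-0.04,"dy":0,"dz":0.002,"rx":0,"ry":0,"rz":0},{"dx":-0.05,"dy":0,"dz":0.002,"rx":0,"ry":0,"rz":0}]'
python3 -c "
from h import *
where();fitblock(('wrist','side'),(33,15,0));plan([(35,-20,52)])"
```

```text
time: 19.95
tool_pos: [0.5319, -0.0544, 0.0526]
tool_rot: [0.0, 0.083, 0.997, 0.001]
contact_force: [-1.4, 0.0, 1.0]
gripper_width: -0.002
grasp_force: 0.7
t 19.95 press mm [ 36.6 -49.5  52.6] F press [ 0.19 -1.4   0.97] j [-0.24  0.02  1.96  0.    1.16 -1.65] w -0.0
block x,y mm, deg [31.8  9.8] 2.2 iou [0.11 0.85] [0.61, 0.69]
(35, -20, 52) d [-0.0375  0.002   0.0007] r [ 0.0011  0.0005 -0.0002]
```

```bash
python3 -m inch '[{"dx":-0.01,"dy":0,"dz":0,"rx":0,"ry":0,"rz":0},{"dx":-0.018,"dy":0,"dz":0,"rx":0,"ry":0,"rz":0},{"dx":-0.026,"dy":0,"dz":0,"rx":0,"ry":0,"rz":0},{"dx":-0.034,"dy":0,"dz":0,"rx":0,"ry":0,"rz":0},{"dx":-0.04,"dy":0,"dz":0,"rx":0,"ry":0,"rz":0}]'
python3 -c "
from h import *
where();fitblock(('side',),(33,35,0))"
```

```text
time: 20.65
tool_pos: [0.5622, -0.0594, 0.0524]
tool_rot: [-0.001, 0.083, 0.997, 0.001]
contact_force: [-14.8, 2.8, 10.5]
gripper_width: -0.003
grasp_force: 7.3
t 20.65 press mm [ 36.5 -18.8  52.4] F press [ -0.34 -15.03  10.49] j [-0.24  0.09  1.89  0.    1.16 -1.64] w -0.0
block x,y mm, deg [33. 35.] -8.6 iou [] []
```

Contact with the far bar (15 N at y = -19). I'll back off, rise and look.

```bash
python3 -m inch '[{"dx":0.02,"dy":0,"dz":0,"rx":0,"ry":0,"rz":0},{"dx":0.025,"dy":0.03,"dz":-0.05,"rx":0,"ry":0,"rz":0},{"dx":0.025,"dy":0.08,"dz":-0.08,"rx":0,"ry":0,"rz":0},{"dx":0,"dy":0.125,"dz":-0.08,"rx":0,"ry":0,"rz":0},{"dx":-0.05,"dy":0.125,"dz":-0.08,"rx":0,"ry":0,"rz":0}]'
python3 -m inch '[{"dx":-0.01,"dy":0,"dz":0,"rx":0,"ry":0,"rz":0},{"dx":-0.01,"dy":0,"dz":0,"rx":0,"ry":0,"rz":0},{"dx":-0.01,"dy":0,"dz":0,"rx":0,"ry":0,"rz":0}]'
python3 -c "
from h import *
where();fitblock(('wrist',),(33,40,0));fitblock(('top','side'),(33,40,0));plan([(-45,42,53)])"
```

```text
time: 21.25
tool_pos: [0.6196, 0.0365, 0.1187]
tool_rot: [0.002, 0.081, 0.997, 0.002]
contact_force: [0.2, -0.8, -0.5]
gripper_width: 0.003
grasp_force: 0.0
time: 21.55
tool_pos: [0.6258, 0.0307, 0.1162]
tool_rot: [-0.0, 0.084, 0.996, 0.001]
contact_force: [0.4, -0.1, 0.3]
gripper_width: -0.003
grasp_force: 0.0
t 21.55 press mm [-62.9  29.  116.2] F press [0.   0.4  0.28] j [-0.07  0.15  1.71  0.    1.29 -1.47] w -0.0
block x,y mm, deg [31.4 40.1] -0.8 iou [0.94] [0.62]
block x,y mm, deg [32.3 39.3] 1.3 iou [0.82 0.45] [0.57, 0.66]
(-45, 42, 53) d [-0.016  -0.0227  0.0798] r [ 0.0011  0.0003 -0.0004]
```

```bash
python3 -m inch '[{"dx":-0.016,"dy":-0.01,"dz":0.05,"rx":0,"ry":0,"rz":0},{"dx":-0.016,"dy":-0.01,"dz":0.074,"rx":0,"ry":0,"rz":0},{"dx":-0.016,"dy":-0.01,"dz":0.079,"rx":0,"ry":0,"rz":0},{"dx":-0.016,"dy":-0.01,"dz":0.079,"rx":0,"ry":0,"rz":0}]'
python3 -m inch '[{"dx":0,"dy":-0.015,"dz":0,"rx":0,"ry":0,"rz":0},{"dx":0,"dy":-0.03,"dz":0,"rx":0,"ry":0,"rz":0},{"dx":0,"dy":-0.045,"dz":0,"rx":0,"ry":0,"rz":0},{"dx":0,"dy":-0.058,"dz":0,"rx":0,"ry":0,"rz":0},{"dx":0,"dy":-0.064,"dz":0,"rx":0,"ry":0,"rz":0}]'
python3 -c "
from h import *
where()"
```

```text
time: 22.25
tool_pos: [0.6372, 0.0211, 0.0529]
tool_rot: [-0.0, 0.083, 0.997, 0.001]
contact_force: [-0.3, -0.4, 0.7]
gripper_width: 0.003
grasp_force: 0.0
time: 22.75
tool_pos: [0.631, -0.0275, 0.055]
tool_rot: [0.002, 0.085, 0.996, 0.005]
contact_force: [3.5, 20.4, 3.3]
gripper_width: -0.001
grasp_force: 10.1
t 22.75 press mm [-6.3 43.7 55. ] F press [-20.69   0.06   3.32] j [-0.17  0.23  1.73  0.01  1.18 -1.57] w -0.0
```

```bash
python3 -m inch '[{"dx":0,"dy":0.02,"dz":0,"rx":0,"ry":0,"rz":0},{"dx":0,"dy":0.055,"dz":-0.03,"rx":0,"ry":0,"rz":0},{"dx":0.05,"dy":0.055,"dz":-0.07,"rx":0,"ry":0,"rz":0},{"dx":0.1,"dy":0.03,"dz":-0.08,"rx":0,"ry":0,"rz":0},{"dx":0.118,"dy":-0.02,"dz":-0.08,"rx":0,"ry":0,"rz":0}]'
python3 -m inch '[{"dx":0,"dy":-0.02,"dz":0,"rx":0,"ry":0,"rz":0},{"dx":0,"dy":-0.02,"dz":0,"rx":0,"ry":0,"rz":0},{"dx":0,"dy":-0.02,"dz":0,"rx":0,"ry":0,"rz":0}]'
python3 -c "
from h import *
where();plan([(36,-45,54)])"
```

```text
time: 23.25
tool_pos: [0.5324, -0.028, 0.119]
tool_rot: [0.001, 0.081, 0.997, 0.001]
contact_force: [1.0, -1.5, 0.1]
gripper_width: 0.001
grasp_force: 0.0
time: 23.55
tool_pos: [0.531, -0.0455, 0.1175]
tool_rot: [0.0, 0.084, 0.996, 0.001]
contact_force: [0.8, 0.7, -0.2]
gripper_width: 0.0
grasp_force: 0.0
t 23.55 press mm [ 28.  -51.9 117.5] F press [-0.78  0.67 -0.15] j [-0.23 -0.07  1.93  0.    1.28 -1.63] w 0.0
(36, -45, 54) d [-0.0086 -0.0102  0.0794] r [ 0.0011  0.0005 -0.0007]
```

```bash
python3 -m inch '[{"dx":0,"dy":-0.01,"dz":0.045,"rx":0,"ry":0,"rz":0},{"dx":0,"dy":-0.01,"dz":0.073,"rx":0,"ry":0,"rz":0},{"dx":0,"dy":-0.01,"dz":0.079,"rx":0,"ry":0,"rz":0},{"dx":0,"dy":-0.01,"dz":0.079,"rx":0,"ry":0,"rz":0}]'
python3 -m inch '[{"dx":-0.015,"dy":0,"dz":0,"rx":0,"ry":0,"rz":0},{"dx":-0.028,"dy":0,"dz":0,"rx":0,"ry":0,"rz":0},{"dx":-0.04,"dy":0,"dz":0,"rx":0,"ry":0,"rz":0},{"dx":-0.048,"dy":0,"dz":0,"rx":0,"ry":0,"rz":0}]'
python3 -c "
from h import *
where()"
```

```text
time: 23.95
tool_pos: [0.5293, -0.0524, 0.0532]
tool_rot: [-0.001, 0.083, 0.997, 0.001]
contact_force: [-0.6, 0.3, 1.0]
gripper_width: 0.001
grasp_force: 0.0
time: 24.35
tool_pos: [0.5632, -0.0587, 0.0546]
tool_rot: [-0.008, 0.083, 0.997, 0.001]
contact_force: [-34.7, 5.1, 22.5]
gripper_width: 0.002
grasp_force: 17.6
t 24.35 press mm [ 35.7 -18.   54.6] F press [  0.74 -35.02  22.46] j [-0.24  0.1   1.87  0.    1.18 -1.64] w 0.0
```

Firmly seated in y. One more press in x, then a look.

```bash
python3 -m inch '[{"dx":0.02,"dy":0,"dz":0,"rx":0,"ry":0,"rz":0},{"dx":0.035,"dy":0.03,"dz":-0.05,"rx":0,"ry":0,"rz":0},{"dx":0.035,"dy":0.08,"dz":-0.08,"rx":0,"ry":0,"rz":0},{"dx":0.01,"dy":0.115,"dz":-0.08,"rx":0,"ry":0,"rz":0},{"dx":-0.04,"dy":0.115,"dz":-0.08,"rx":0,"ry":0,"rz":0}]'
python3 -m inch '[{"dx":-0.015,"dy":0,"dz":0,"rx":0,"ry":0,"rz":0},{"dx":-0.015,"dy":0,"dz":0,"rx":0,"ry":0,"rz":0},{"dx":-0.015,"dy":0,"dz":0,"rx":0,"ry":0,"rz":0}]'
python3 -c "
from h import *
where();fitblock(('wrist',),(33,40,0));plan([(-45,42,54)])"
```

```text
time: 24.85
tool_pos: [0.6159, 0.0292, 0.121]
tool_rot: [0.002, 0.081, 0.997, 0.001]
contact_force: [-0.4, -0.8, 0.4]
gripper_width: -0.001
grasp_force: 0.0
time: 25.15
tool_pos: [0.6257, 0.0235, 0.118]
tool_rot: [-0.0, 0.084, 0.996, 0.001]
contact_force: [-0.3, -0.4, -0.0]
gripper_width: 0.001
grasp_force: 0.0
t 25.15 press mm [-55.8  30.1 118. ] F press [ 0.43 -0.23 -0.03] j [-0.08  0.15  1.71  0.    1.29 -1.49] w 0.0
block x,y mm, deg [33.6 41.2] -1.4 iou [0.93] [0.92]
(-45, 42, 54) d [-0.0157 -0.0135  0.0799] r [ 0.001  -0.0005 -0.0005]
```

```bash
python3 -m inch '[{"dx":-0.016,"dy":-0.005,"dz":0.05,"rx":0,"ry":0,"rz":0},{"dx":-0.016,"dy":-0.005,"dz":0.074,"rx":0,"ry":0,"rz":0},{"dx":-0.016,"dy":-0.005,"dz":0.079,"rx":0,"ry":0,"rz":0},{"dx":-0.016,"dy":-0.005,"dz":0.079,"rx":0,"ry":0,"rz":0}]'
python3 -m inch '[{"dx":0,"dy":-0.015,"dz":0,"rx":0,"ry":0,"rz":0},{"dx":0,"dy":-0.03,"dz":0,"rx":0,"ry":0,"rz":0},{"dx":0,"dy":-0.045,"dz":0,"rx":0,"ry":0,"rz":0},{"dx":0,"dy":-0.055,"dz":0,"rx":0,"ry":0,"rz":0},{"dx":0,"dy":-0.06,"dz":0,"rx":0,"ry":0,"rz":0}]'
python3 -c "
from h import *
where()"
python3 -m inch '[{"dx":0,"dy":0.03,"dz":0,"rx":0,"ry":0,"rz":0},{"dx":0,"dy":0.07,"dz":-0.03,"rx":0,"ry":0,"rz":0},{"dx":-0.02,"dy":0.09,"dz":-0.08,"rx":0,"ry":0,"rz":0},{"dx":-0.05,"dy":0.1,"dz":-0.12,"rx":0,"ry":0,"rz":0},{"dx":-0.06,"dy":0.1,"dz":-0.14,"rx":0,"ry":0,"rz":0}]'
python3 - <<'E'
from h import *
where();im=save("wrist","w11"); print(proj("wrist",w2([(65,90,52),(5,-6,68),(65,-6,52)],PP)).round(0))
fitblock(('wrist',),(33,40,0));fitblock(('top',),(33,40,0))
E
```

```text
time: 25.65
tool_pos: [0.6369, 0.0178, 0.0545]
tool_rot: [-0.001, 0.084, 0.997, 0.001]
contact_force: [-0.6, 0.3, 0.8]
gripper_width: -0.0
grasp_force: 0.0
time: 26.15
tool_pos: [0.6311, -0.0279, 0.0561]
tool_rot: [0.002, 0.085, 0.996, 0.004]
contact_force: [1.8, 16.8, 3.3]
gripper_width: -0.001
grasp_force: 8.3
t 26.15 press mm [-6.  43.9 56.1] F press [-16.87  -1.02   3.3 ] j [-0.17  0.23  1.73  0.01  1.18 -1.57] w -0.0
time: 26.65
tool_pos: [0.694, 0.0416, 0.1722]
tool_rot: [0.004, 0.083, 0.997, 0.001]
contact_force: [0.0, -0.5, 1.5]
gripper_width: 0.001
grasp_force: 0.0
t 26.65 press mm [-84.9  94.5 172.2] F press [0.44 0.11 1.53] j [-0.05  0.25  1.5   0.    1.39 -1.45] w 0.0
[[108. 194.]
 [158.  69.]
 [ 86.  71.]]
block x,y mm, deg [33.8 41.2] -1.5 iou [0.93] [0.7]
block x,y mm, deg [150.9  32.1] -14.8 iou [0.32] [0.72]
```

```bash
python3 -c "
import cv2
a=cv2.imread('pics/w11.png')[30:260,40:260]; cv2.imwrite('pics/c11.png',cv2.resize(a,None,fx=2.6,fy=2.6,interpolation=2))"
```

```text
(no output)
```

View pics/c11.png

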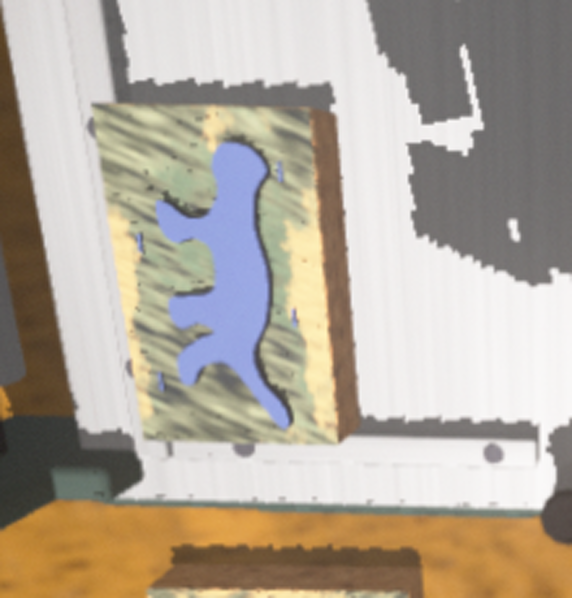

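The picture shows the block tucked into the corner: its left edge runs along the hinge bar and its far edge along the far bar. As a flatness check I'll press its near end toward the hinge bar once.

```bash
python3 -m inch '[{"dx":0.05,"dy":-0.02,"dz":0,"rx":0,"ry":0,"rz":0},{"dx":0.1,"dy":-0.04,"dz":0.03,"rx":0,"ry":0,"rz":0},{"dx":0.1,"dy":-0.04,"dz":0.08,"rx":0,"ry":0,"rz":0},{"dx":0.1,"dy":-0.04,"dz":0.08,"rx":0,"ry":0,"rz":0},{"dx":0.1,"dy":-0.04,"dz":0.08,"rx":0,"ry":0,"rz":0}]'
python3 -c "
from h import *
where();plan([(-40,12,54),(-6,12,54)])"
```

```text
time: 27.4
tool_pos: [0.6052, 0.023, 0.1015]
tool_rot: [-0.002, 0.084, 0.997, 0.001]
contact_force: [0.8, 0.6, -0.2]
gripper_width: -0.001
grasp_force: 0.0
t 27.4 press mm [-51.8   9.9 101.5] F press [-0.7   0.66 -0.24] j [-0.09  0.12  1.76  0.    1.26 -1.49] w -0.0
(-40, 12, 54) d [-0.0028 -0.0149  0.0593] r [ 0.0009 -0.0022 -0.0004]
(-6, 12, 54) d [-0.0029 -0.0574  0.0593] r [ 0.0009 -0.0022 -0.0004]
```

```bash
python3 -m inch '[{"dx":-0.003,"dy":0,"dz":0.04,"rx":0,"ry":0,"rz":0},{"dx":-0.003,"dy":0,"dz":0.057,"rx":0,"ry":0,"rz":0},{"dx":-0.003,"dy":0,"dz":0.057,"rx":0,"ry":0,"rz":0},{"dx":-0.003,"dy":-0.015,"dz":0.057,"rx":0,"ry":0,"rz":0},{"dx":-0.003,"dy":-0.03,"dz":0.057,"rx":0,"ry":0,"rz":0}]'
python3 -m inch '[{"dx":0,"dy":-0.012,"dz":0,"rx":0,"ry":0,"rz":0},{"dx":0,"dy":-0.022,"dz":0,"rx":0,"ry":0,"rz":0},{"dx":0,"dy":-0.028,"dz":0,"rx":0,"ry":0,"rz":0},{"dx":0,"dy":-0.032,"dz":0,"rx":0,"ry":0,"rz":0}]'
python3 -c "
from h import *
where()"
python3 -m inch '[{"dx":0,"dy":0.03,"dz":0,"rx":0,"ry":0,"rz":0},{"dx":0,"dy":0.07,"dz":-0.03,"rx":0,"ry":0,"rz":0},{"dx":-0.05,"dy":0.09,"dz":-0.08,"rx":0,"ry":0,"rz":0},{"dx":-0.09,"dy":0.1,"dz":-0.12,"rx":0,"ry":0,"rz":0},{"dx":-0.1,"dy":0.1,"dz":-0.14,"rx":0,"ry":0,"rz":0}]'
python3 -c "
from h import *
where();fitblock(('wrist',),(33,40,0))"
```

```text
time: 27.9
tool_pos: [0.6062, -0.0018, 0.0593]
tool_rot: [0.002, 0.083, 0.997, 0.001]
contact_force: [0.4, -0.7, 0.7]
gripper_width: 0.003
grasp_force: 0.0
time: 28.3
tool_pos: [0.6008, -0.0266, 0.0578]
tool_rot: [0.001, 0.084, 0.996, 0.001]
contact_force: [0.8, 7.6, 1.5]
gripper_width: -0.0
grasp_force: 3.7
t 28.3 press mm [-2.2 13.8 57.8] F press [-7.6  -0.49  1.49] j [-0.17  0.16  1.8   0.    1.18 -1.57] w -0.0
time: 28.8
tool_pos: [0.6965, 0.0401, 0.1738]
tool_rot: [0.004, 0.083, 0.997, 0.001]
contact_force: [0.5, -0.4, 0.0]
gripper_width: -0.0
grasp_force: 0.0
t 28.8 press mm [-83.9  97.1 173.8] F press [0.34 0.59 0.01] j [-0.05  0.25  1.49  0.    1.39 -1.46] w -0.0
block x,y mm, deg [34.5 41.1] -0.7 iou [0.94] [0.81]
```

The near end gave slightly, so I'll repeat that press more firmly and check that it no longer moves.

```bash
python3 -m inch '[{"dx":0.05,"dy":-0.02,"dz":0,"rx":0,"ry":0,"rz":0},{"dx":0.1,"dy":-0.04,"dz":0.03,"rx":0,"ry":0,"rz":0},{"dx":0.1,"dy":-0.04,"dz":0.08,"rx":0,"ry":0,"rz":0},{"dx":0.1,"dy":-0.04,"dz":0.12,"rx":0,"ry":0,"rz":0},{"dx":0.1,"dy":-0.04,"dz":0.145,"rx":0,"ry":0,"rz":0}]'
python3 -c "
from h import *
where()"
python3 -m inch '[{"dx":0,"dy":-0.02,"dz":0,"rx":0,"ry":0,"rz":0},{"dx":0,"dy":-0.035,"dz":0,"rx":0,"ry":0,"rz":0},{"dx":0,"dy":-0.048,"dz":0,"rx":0,"ry":0,"rz":0},{"dx":0,"dy":-0.055,"dz":0,"rx":0,"ry":0,"rz":0},{"dx":0,"dy":-0.06,"dz":0,"rx":0,"ry":0,"rz":0}]'
python3 -c "
from h import *
where()"
```

```text
time: 29.4
tool_pos: [0.6039, 0.0213, 0.0482]
tool_rot: [-0.004, 0.084, 0.996, 0.001]
contact_force: [-0.0, 0.0, 0.3]
gripper_width: -0.002
grasp_force: 0.0
t 29.4 press mm [-50.    8.9  48.2] F press [-0.03 -0.01  0.3 ] j [-0.09  0.19  1.79  0.    1.17 -1.49] w -0.0
time: 29.9
tool_pos: [0.6023, -0.0222, 0.0557]
tool_rot: [0.002, 0.085, 0.996, 0.007]
contact_force: [1.2, 25.4, 4.5]
gripper_width: 0.0
grasp_force: 12.4
t 29.9 press mm [-6.8 14.6 55.7] F press [-25.27  -3.07   4.51] j [-0.17  0.17  1.8   0.01  1.17 -1.57] w 0.0
```

```bash
python3 -m inch '[{"dx":0,"dy":0.03,"dz":0,"rx":0,"ry":0,"rz":0},{"dx":0,"dy":0.06,"dz":-0.04,"rx":0,"ry":0,"rz":0},{"dx":0.05,"dy":0.05,"dz":-0.085,"rx":0,"ry":0,"rz":0},{"dx":0.08,"dy":0,"dz":-0.085,"rx":0,"ry":0,"rz":0},{"dx":0.08,"dy":-0.035,"dz":-0.085,"rx":0,"ry":0,"rz":0}]'
python3 -m inch '[{"dx":0,"dy":-0.01,"dz":0,"rx":0,"ry":0,"rz":0},{"dx":0,"dy":-0.01,"dz":0,"rx":0,"ry":0,"rz":0},{"dx":0,"dy":-0.01,"dz":0,"rx":0,"ry":0,"rz":0}]'
python3 -c "
from h import *
where();plan([(36,-45,54)])"
```

```text
time: 30.4
tool_pos: [0.5317, -0.0439, 0.1238]
tool_rot: [0.002, 0.083, 0.997, 0.0]
contact_force: [1.1, 0.9, -0.2]
gripper_width: -0.003
grasp_force: 0.0
time: 30.7
tool_pos: [0.5322, -0.051, 0.1218]
tool_rot: [0.001, 0.084, 0.996, 0.001]
contact_force: [0.4, 0.9, 0.0]
gripper_width: 0.004
grasp_force: 0.0
t 30.7 press mm [ 33.3 -49.8 121.8] F press [-0.9   0.25  0.  ] j [-0.24 -0.07  1.92  0.    1.29 -1.64] w 0.0
(36, -45, 54) d [-0.0058 -0.0036  0.0848] r [ 0.0014  0.001  -0.0004]
```

```bash
python3 -m inch '[{"dx":0,"dy":-0.003,"dz":0.045,"rx":0,"ry":0,"rz":0},{"dx":0,"dy":-0.003,"dz":0.078,"rx":0,"ry":0,"rz":0},{"dx":0,"dy":-0.003,"dz":0.085,"rx":0,"ry":0,"rz":0},{"dx":0,"dy":-0.003,"dz":0.085,"rx":0,"ry":0,"rz":0}]'
python3 -m inch '[{"dx":-0.015,"dy":0,"dz":0,"rx":0,"ry":0,"rz":0},{"dx":-0.027,"dy":0,"dz":0,"rx":0,"ry":0,"rz":0},{"dx":-0.035,"dy":0,"dz":0,"rx":0,"ry":0,"rz":0},{"dx":-0.04,"dy":0,"dz":0,"rx":0,"ry":0,"rz":0}]'
python3 -c "
from h import *
where()"
python3 -m inch '[{"dx":0.025,"dy":0,"dz":0,"rx":0,"ry":0,"rz":0},{"dx":0.04,"dy":0.03,"dz":-0.05,"rx":0,"ry":0,"rz":0},{"dx":0.04,"dy":0.08,"dz":-0.11,"rx":0,"ry":0,"rz":0},{"dx":0.01,"dy":0.12,"dz":-0.15,"rx":0,"ry":0,"rz":0},{"dx":-0.04,"dy":0.14,"dz":-0.16,"rx":0,"ry":0,"rz":0}]'
python3 -m inch '[{"dx":-0.06,"dy":0,"dz":0,"rx":0,"ry":0,"rz":0},{"dx":-0.09,"dy":0,"dz":0,"rx":0,"ry":0,"rz":0},{"dx":-0.09,"dy":0,"dz":0,"rx":0,"ry":0,"rz":0}]'
python3 - <<'E'
from h import *
where();fitblock(('wrist',),(33,40,0));save("top","t12");save("wrist","w12");save("side","s12")
a=cv2.imread('pics/w12.png'); b=cv2.imread('pics/s12.png')[40:390,150:420]
cv2.imwrite('pics/c12.png',cv2.hconcat([cv2.resize(a[:300,:330],(480,436),interpolation=2),cv2.resize(b,(320,436),interpolation=2)]))
for n in("lid_ink_black","cutter_u","jar_black"): print(n,[np.round(x["bbox"],1) for x in nets.boxes_of("top",n)[:1]])
E
```

```text
time: 31.1
tool_pos: [0.5307, -0.0525, 0.0522]
tool_rot: [-0.001, 0.083, 0.997, 0.001]
contact_force: [0.4, -0.3, 0.6]
gripper_width: -0.0
grasp_force: 0.0
time: 31.5
tool_pos: [0.5629, -0.0589, 0.0544]
tool_rot: [-0.001, 0.083, 0.997, 0.001]
contact_force: [-11.0, 0.4, 8.6]
gripper_width: -0.0
grasp_force: 5.9
t 31.5 press mm [ 35.9 -18.2  54.4] F press [  1.46 -10.87   8.56] j [-0.24  0.09  1.88  0.    1.17 -1.64] w -0.0
time: 32.0
tool_pos: [0.6115, 0.0472, 0.1859]
tool_rot: [0.004, 0.083, 0.997, 0.001]
contact_force: [1.3, -0.2, 1.3]
gripper_width: -0.001
grasp_force: 0.0
time: 32.3
tool_pos: [0.6835, 0.0327, 0.1807]
tool_rot: [0.001, 0.084, 0.996, 0.001]
contact_force: [-0.6, -0.6, -0.5]
gripper_width: 0.003
grasp_force: 0.0
t 32.3 press mm [-74.4  85.6 180.7] F press [ 0.65 -0.47 -0.49] j [-0.06  0.22  1.51  0.    1.4  -1.47] w 0.0
block x,y mm, deg [34.4 40.5] -1.7 iou [0.95] [0.6]
lid_ink_black [array([181.1, 188.3,  10.3,  20. ])]
cutter_u []
jar_black [array([288.7, 284.3,  25.2,  27.8])]
```

View pics/c12.png

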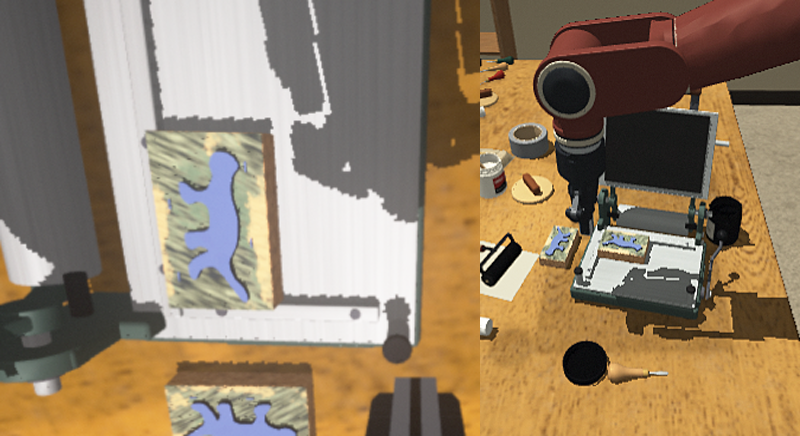

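The last picture shows the block flush along both bars, the platen at its stop, the catch swung clear and the other things where they were. The gripper is free in the air.

```bash
python3 -c "
from plant import ticket
print(ticket.job_done())"
```

```text
the job is handed in; nothing more can be done
None
```

The job is handed in at about 32 s: the catch is well clear, the platen stands open at its stop, and the fish block was pushed against both register bars. On the way the closed fingertips briefly pressed on the bed with about 50 N, above the 40 N limit for the arm and gripper body. I don't know whether the fingertips count toward that limit.

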